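# Grade the boiled potatoes with a riddle

## Robot

A 6-joint arm with a two-finger parallel gripper is mounted at the origin on the work surface. World frame = base frame: x ahead of the robot, y to its left, z up, the work surface at z = 0. Lengths are in m, angles in rad, forces in N, time in s.
With the tool pointing down it reaches from about 0.25 to 0.775 m from the base axis. Payload 4 kg.
Tool frame: the origin (TCP) lies between the finger pads; the fingertips stand 11 mm ahead of it and the grasp point (between the pads) lies 8 mm behind it; z points along the fingers, y is the direction in which the jaws open and shut (so a half turn about z gives the same grasp; the last joint's range is limited). The gripper opens to 94 mm and grips with 3 to 60 N. Pads are 16 mm wide; open, the fingers measure 119 mm over their backs; the gripper's body (75 mm by 177 mm) begins 78 mm behind the grasp point.
Start: joints at [-1.382, 0.087, 1.371, -0, 1.684, -0.103], TCP at [0.158, -0.527, 0.217] pointing down, gripper open.
Joint ranges: [-3.1, 3.1], [-0.76, 2.03], [0.27, 2.55], [-1.08, 4.22], [0.17, 2.65], [-2.57, 2.57]. Speed limits (rad/s): [2.79, 2.79, 3.14, 3.14, 3.14, 3.14].

## Interface

Orientations are given as [roll, pitch, yaw] about the fixed x, y, z axes, in that order (R = Rz(yaw) Ry(pitch) Rx(roll)).
In Python, from bench import get_obs, cams, ticket gives the robot as it stands. The module is installed in compiled form; this text tells all that it offers.
- The arm moves only by the shell command python3 -m crank 'ROWS'. ROWS is JSON, a list of rows, each an object of numbers: "tx", "ty", "tz": the shift along the tool's x, y, z in cm; "twist": the turn about the tool's z in degrees; "grip": the opening, from 0 (shut) to 1 (fully open). In form: [{"tx": .., "ty": .., "tz": .., "twist": .., "grip": ..}, ...]. A call has 1 to 12 rows; each row shifts and turns the commanded pose from where the row before left it, along the tool's axes as they then stand; what a row does not reach is not made up. A row lasts 1/8 s, in which the tool goes at most 62.5 mm and 10.7 degrees, less where a joint would pass 70% of its speed; a pose out of reach is approached as far as the arm can. A call is refused whole if a number of a shift passes 6.25 or a number of a turn 10.7, either way. A call with a gripper value outside its range is refused whole. The fingers move at their own pace and stop on an object; the grip force is fixed at half the most. Time passes only in rows, so rows that do not move let the fingers close. It gives the time, the measured TCP pose, the force and the opening at its end, in the units of the state.
- get_obs(): the state, without advancing time (a new reading comes with each control period).
- cams.snapshot(name): name is "scene" or "top" or "wrist"; returns a dict with "frame" (400x640x3 uint8, red, green, blue), "intrinsics" (3x3 intrinsics, pixels), "R" (3x3) and "t" (3): a world point X has camera coordinates R X + t; the wrist camera has in their place "hand_eye" (4x4, takes a point from camera to tool coordinates, whose origin is the TCP and whose axes are the flange's). Camera axes: x right, y down, z forward; pixel columns grow to the right and rows downward; lengths in m; the calibration is good to about 2 mm. A picture is of the moment at which its call begins: read the wrist's pose just before it. There is no depth.
- ticket.close_job(): hands the job in, once; it reports no verdict.
Trained networks look in a picture, given as the dict that the camera call returned (one of the last four; its "shot" number tells which), for a name from the list of things; names that differ only in an ending like _2 or _b are one class to them, and where a whole thing is asked for, a point or a joint stands for the part that bears it (a point fixed in the world has none). Each returns a list of dicts, best first, with "conf" (0 to 1); they miss things now and then, are a little off and sometimes report something else, mostly with a low value. They report only what shows in the picture. A call takes as long as a camera call. They do not tell look-alikes from the thing itself.
- cams.outline_of(picture, query): "region" (400x640 bool, what is visible of it) and "centre" ([column, row] in pixels, amid what is visible of it).
The state is a dict: "time": time; "joint_positions": joint angles; "qvel": joint speeds; "joint_torque": joint torques, N m; "tool_pos": TCP position; "ee_rot": TCP orientation; "wrist_force": force on the tool from outside, world axes, zero at the start; "wrist_torque": the same for the moment, N m; "width": finger opening in m.
Only numpy, scipy, OpenCV 4.12 (cv2) and the standard library are available. Lean on these libraries where they do the work, as an engineer would, in place of code of your own. Each camera call takes 0.05 s, during which the arm holds its last target.

## Task

Take the cover off the deep pan and lay it aside flat on the cutting board, then lift the riddle of boiled potatoes by its handle over the pan and shake it until every small potato has dropped through the bars into the pan, keeping the large ones in the riddle; then tip all the large ones out over its open front into the paper-lined tray and stand the empty riddle upright on the table. Finish by setting the cover back on the pan so that it sits level and fully seated, and leave the cup, the jar and the bowl where they are.

Things in the scene. Friction and masses are not known exactly. Their poses are not given: they have to be found in the camera images.
- riddle_grip (a point): Centre of the black handle bar of the riddle, a stainless sieve box 230 mm long, 222 mm wide, walls 70 mm high, 0.4 kg empty, up to 0.8 kg full. The bar is rigid with the box, lies across it along y: 222 mm long, 14 mm thick along x, 24 mm tall, 130 mm above the underside. x points to the closed back, -x to the open front, z up. Tops of large potatoes are 30 mm or more below the bar.
- riddle_landing (a point): Middle of the solid landing plate in the riddle's back half, where the potatoes lie at the start: 105 mm long, 212 mm wide, flat, with a rounded ridge 1.5 mm high along its front edge, which small potatoes roll over only when shaken or tipped. 77 mm behind (+x) and 106 mm below the handle centre. Walls at back and sides. Axes as the handle's.
- riddle_bars (a point): Middle of the riddle's open bar floor, at the bar tops, 35 mm in front (-x) and 98 mm below the handle centre. Five 8 mm round bars run along x from the landing plate to the front, 50 mm apart, with four slots 42 mm wide and 115 mm long: shaken over them, small potatoes drop through, large ones roll along the bars to the front.
- riddle_front (a point): Middle of the cross bar at the riddle's open front edge, 95 mm in front (-x) and 99 mm below the handle centre. It stops large potatoes on the bars while the riddle is near level and shaken gently (strokes of a few cm at some 0.1 m/s suffice; at 0.3 m/s they jump over). With the front tipped down 50 degrees they all roll out over it, the last ones with a jerk.
- pan: Deep square stainless pan, stands fixed on the table; 230 mm over its flange, 210 mm square inside, inner floor 3 to 5 mm and flange top 85 mm above the table. Origin: centre of its underside; z up, x and y along its sides.
- tray: Shallow square aluminium tray lined with white paper, stands fixed on the table; 230 mm outside, 220 mm inside, walls 50 mm high. Origin: centre of its underside; z up, x and y along its sides.
- lid_grip (a point): Centre of the black handle bar of the pan's steel cover (230 mm square, about 0.45 kg). The bar runs along y, 110 mm long, 14 mm thick along x, 16 mm tall; z up. It is 36 mm above the top of the cover's plate and 50 mm above the cover's lowest face; with the cover seated, as at the start, it is 125 mm above the pan's origin.
- lid_plate (a point): Middle of the underside of the cover's 4 mm plate, 40 mm below the handle centre; this face rests on the pan's flange. Under it a 196 mm square step, 10 mm deep, goes into the pan's mouth with 7 mm play all round, any of four ways round.
- large1_mid (a point): Centre of a large boiled potato, 58 mm thick, 62 mm long, 90 g. May be absent (None).
- large2_mid (a point): Centre of a large boiled potato, 58 mm thick, 62 mm long, 90 g. May be absent (None).
- large3_mid (a point): Centre of a large boiled potato, 58 mm thick, 62 mm long, 90 g. May be absent (None).
- small1_mid (a point): Centre of a small boiled potato, 32 mm thick, 38 mm long, 20 g. May be absent (None).
- small2_mid (a point): Centre of a small boiled potato, 32 mm thick, 38 mm long, 20 g. May be absent (None).
- small3_mid (a point): Centre of a small boiled potato, 32 mm thick, 38 mm long, 20 g. May be absent (None).
- small4_mid (a point): Centre of a small boiled potato, 32 mm thick, 38 mm long, 20 g. May be absent (None).
- board: White plastic cutting board lying fixed on the table, 250 mm square, 12 mm thick. Origin: centre of its underside; z up.
- cup: Steel cup, 80 mm wide, 80 mm high, not part of the job. Origin: centre of its underside.
- jar: Glass jar, 70 mm wide, 110 mm high, not part of the job. Origin: centre of its underside.
- bowl: White bowl, 140 mm wide, 55 mm high, not part of the job. Origin: centre of its underside.
There are look-alikes about, which are no part of the job. Leave any pink, turquoise or yellow look-alike of the part that bears small3_mid alone.

How it is judged:
On the way, in this order (a step that is already met when the one before it is completed fails the run):
1. the cover lies flat on the board, released (horizontal distance between lid_grip and board below 0.08 m and height (world z) of lid_grip between 0.055 and 0.069 m and angle between lid_grip's own z axis and vertical below 0.05 rad and contact force between the fingers and anything else below 0.1 N), for 0.2 s.
2. the riddle is held above the pan with the large potatoes in it (height (world z) of riddle_grip above 0.19 m and horizontal distance between riddle_grip and pan below 0.14 m and x of large1_mid in the frame of riddle_grip between -0.14 and 0.14 m and y of large1_mid in the frame of riddle_grip between -0.14 and 0.14 m and z of large1_mid in the frame of riddle_grip between -0.12 and -0.02 m and x of large2_mid in the frame of riddle_grip between -0.14 and 0.14 m and y of large2_mid in the frame of riddle_grip between -0.14 and 0.14 m and z of large2_mid in the frame of riddle_grip between -0.12 and -0.02 m and x of large3_mid in the frame of riddle_grip between -0.14 and 0.14 m and y of large3_mid in the frame of riddle_grip between -0.14 and 0.14 m and z of large3_mid in the frame of riddle_grip between -0.12 and -0.02 m), for 0.2 s.
3. all small potatoes have dropped into the pan, with the riddle above it and the large ones still in the riddle (all of step 2 and x of small1_mid in the frame of pan between -0.108 and 0.108 m and y of small1_mid in the frame of pan between -0.108 and 0.108 m and z of small1_mid in the frame of pan between 0.008 and 0.07 m and x of small2_mid in the frame of pan between -0.108 and 0.108 m and y of small2_mid in the frame of pan between -0.108 and 0.108 m and z of small2_mid in the frame of pan between 0.008 and 0.07 m and x of small3_mid in the frame of pan between -0.108 and 0.108 m and y of small3_mid in the frame of pan between -0.108 and 0.108 m and z of small3_mid in the frame of pan between 0.008 and 0.07 m and x of small4_mid in the frame of pan between -0.108 and 0.108 m and y of small4_mid in the frame of pan between -0.108 and 0.108 m and z of small4_mid in the frame of pan between 0.008 and 0.07 m), for 0.2 s.
4. all large potatoes are in the tray, the small ones in the pan (x of small1_mid in the frame of pan between -0.108 and 0.108 m and y of small1_mid in the frame of pan between -0.108 and 0.108 m and z of small1_mid in the frame of pan between 0.008 and 0.07 m and x of small2_mid in the frame of pan between -0.108 and 0.108 m and y of small2_mid in the frame of pan between -0.108 and 0.108 m and z of small2_mid in the frame of pan between 0.008 and 0.07 m and x of small3_mid in the frame of pan between -0.108 and 0.108 m and y of small3_mid in the frame of pan between -0.108 and 0.108 m and z of small3_mid in the frame of pan between 0.008 and 0.07 m and x of small4_mid in the frame of pan between -0.108 and 0.108 m and y of small4_mid in the frame of pan between -0.108 and 0.108 m and z of small4_mid in the frame of pan between 0.008 and 0.07 m and x of large1_mid in the frame of tray between -0.112 and 0.112 m and y of large1_mid in the frame of tray between -0.112 and 0.112 m and z of large1_mid in the frame of tray between 0.02 and 0.075 m and x of large2_mid in the frame of tray between -0.112 and 0.112 m and y of large2_mid in the frame of tray between -0.112 and 0.112 m and z of large2_mid in the frame of tray between 0.02 and 0.075 m and x of large3_mid in the frame of tray between -0.112 and 0.112 m and y of large3_mid in the frame of tray between -0.112 and 0.112 m and z of large3_mid in the frame of tray between 0.02 and 0.075 m), for 0.2 s.
5. the cover sits seated and level on the pan (z of lid_grip in the frame of pan between 0.121 and 0.129 m and horizontal distance between lid_grip and pan below 0.012 m and angle between lid_grip's own z axis and vertical below 0.035 rad and (angle between the x axis of lid_grip and the x axis of pan, either way round below 0.12 rad or angle between the x axis of lid_grip and the y axis of pan, either way round below 0.12 rad)), for 0.2 s.
At the end, for the whole second after the job is handed in: All small potatoes lie in the pan and all large ones in the tray; the cover sits on the pan's flange, within 4 mm of its seated height, 12 mm of the centre and 2 degrees of level, its sides along the pan's within 7 degrees; the riddle stands upright on the table (within 3 degrees) (all of step 4 and all of step 5 and height (world z) of riddle_grip between 0.122 and 0.137 m and angle between riddle_grip's own z axis and vertical below 0.05 rad); the robot touches nothing.
It fails at once if the cup is knocked or moved more than 30 mm (distance of cup from where it was at the start of the episode above 0.03 m).
It fails at once if the jar is knocked or moved more than 30 mm (distance of jar from where it was at the start of the episode above 0.03 m).
It fails at once if the bowl is knocked or moved more than 30 mm (distance of bowl from where it was at the start of the episode above 0.03 m).
Of large1, large2, large3 only 1 to 3 are there at a start; the rules pass over those that are not, and their reading is None.
Of small1, small2, small3, small4 only 2 to 4 are there at a start; the rules pass over those that are not, and their reading is None.
At some moment in a run one of lid may be knocked a few centimetres aside while the robot is not near it.
It also fails if it takes over 210 s, if anything falls off the work surface, if the arm or the gripper's body presses on something with over 40 N, if the wrist force passes 120 N, or if a joint passes its speed limit or range.

## Working session

There is one attempt and no reset: what is moved stays moved. The work goes in short steps, Python scripts to look and compute and a shell command to move; the robot and the scene stay as the last step left them, time stands still between calls to the robot, and variables do not carry over. Pictures are saved under pics/ and viewed, and the job is handed in when it is done.

```bash
mkdir -p pics; ls
cat > h.py <<'E'
import numpy as np, cv2
from bench import get_obs, cams, ticket
def snap(n,fn=None):
    o=get_obs(); p=cams.snapshot(n)
    if fn: cv2.imwrite('pics/'+fn,p["frame"][:,:,::-1])
    return o,p
E
python3 - <<'E'
from h import *
o=get_obs(); print(o)
for n in("scene","top","wrist"):
    o,p=snap(n,n+'0.png'); print(n,p["intrinsics"].tolist(),p.get("R"),p.get("t"),p.get("hand_eye"))
E
```

```text
pics
{'time': 0.0, 'joint_positions': array([-1.38210536e+00,  8.78929941e-02,  1.37227735e+00,  1.16995651e-05,
        1.68359585e+00, -1.03140896e-01]), 'qvel': array([-3.98707215e-04,  1.34667897e-03,  9.66090493e-04, -7.07721830e-04,
       -1.01068628e-04, -8.28365603e-06]), 'joint_torque': array([-1.40768825e-03, -3.40189826e+01, -3.02428114e+01,  7.15374621e-02,
        3.29684909e-02, -1.59785732e-04]), 'tool_pos': array([ 0.158115  , -0.52621901,  0.21532634]), 'ee_rot': array([-3.13943186e+00, -2.35349467e-04,  2.91832909e-01]), 'wrist_force': array([ 0.34170281, -0.50443399, -0.1491314 ]), 'wrist_torque': array([-0.01861545,  0.00320363, -0.02024306]), 'width': 0.09413182155378397}
scene [[368.53998072056356, 0.0, 317.61815089028903], [0.0, 368.53998072056356, 199.5769995497754], [0.0, 0.0, 1.0]] [[ 0.80910792  0.5876413  -0.00469878]
 [ 0.38031417 -0.52970667 -0.75813717]
 [-0.44800169  0.61162778 -0.65207817]] [-0.40502666 -0.13556272  1.48025543] None
top [[389.32367122506304, 0.0, 317.92101959842677], [0.0, 389.32367122506304, 200.04293886198826], [0.0, 0.0, 1.0]] [[ 0.01167641 -0.99992682  0.00316393]
 [-0.99362017 -0.01195761 -0.11214261]
 [ 0.11217223 -0.00183432 -0.99368709]] [-0.0474566   0.54344949  1.26778791] None
wrist [[299.4637017156583, 0.0, 313.0858542783652], [0.0, 299.4637017156583, 201.56838928742718], [0.0, 0.0, 1.0]] None None [[-1.06265662e-03 -9.60884269e-01 -2.76948175e-01  8.04716755e-02]
 [ 9.99999311e-01 -1.15932250e-03  1.85301343e-04 -2.84359549e-04]
 [-4.99125397e-04 -2.76947787e-01  9.60884839e-01 -1.68493617e-01]
 [ 0.00000000e+00  0.00000000e+00  0.00000000e+00  1.00000000e+00]]
```

View pics/scene0.png

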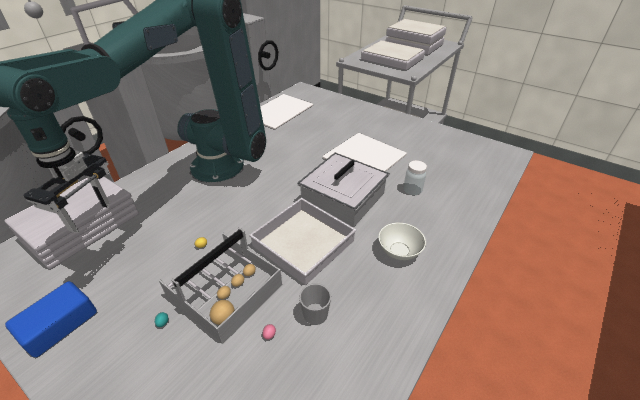

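View pics/top0.png

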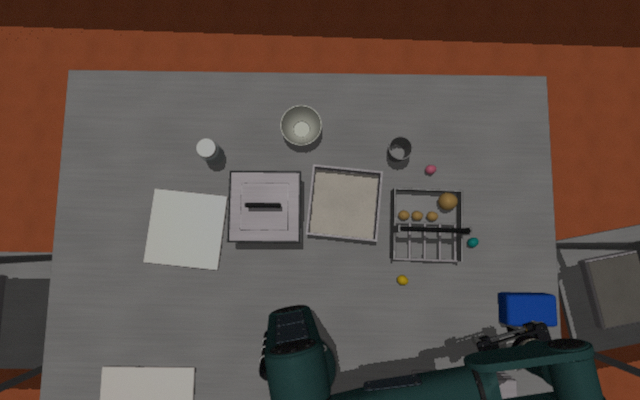

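View pics/wrist0.png

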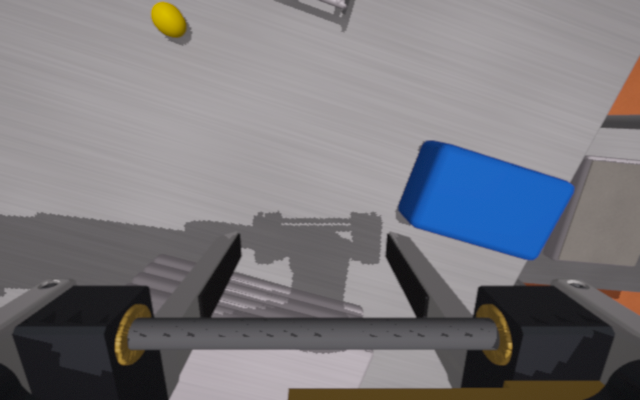

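The top view shows the riddle at about (428,228) with 1 large and 3 small potatoes on its landing side. The tray is at (345,204), the covered pan at (265,206) and the white board at (186,229). There is another white plate at (147,382). Next I'll run the networks.

```bash
cat >> h.py <<'E'
def ray(p,uv,o=None):
    K=p["intrinsics"]; d=np.linalg.inv(K)@np.array([uv[0],uv[1],1.])
    if "R" in p and p["R"] is not None:
        R=np.array(p["R"]);t=np.array(p["t"]); return -R.T@t, R.T@d
    from scipy.spatial.transform import Rotation as Ro
    H=np.array(p["hand_eye"]); Rw=Ro.from_euler('xyz',o["ee_rot"]).as_matrix()
    return Rw@H[:3,3]+o["tool_pos"], Rw@H[:3,:3]@d
def onz(p,uv,z,o=None):
    c,d=ray(p,uv,o); return c+d*(z-c[2])/d[2]
def proj(p,X,o=None):
    X=np.asarray(X,float)
    if "R" in p and p["R"] is not None: c=np.array(p["R"])@X+p["t"]
    else:
        from scipy.spatial.transform import Rotation as Ro
        H=np.array(p["hand_eye"]); Rw=Ro.from_euler('xyz',o["ee_rot"]).as_matrix()
        x=Rw.T@(X-o["tool_pos"]); c=H[:3,:3].T@(x-H[:3,3])
    q=p["intrinsics"]@c; return q[:2]/q[2]
def rect(r):
    c=max(cv2.findContours(r.astype(np.uint8),cv2.RETR_EXTERNAL,cv2.CHAIN_APPROX_NONE)[0],key=cv2.contourArea)
    return cv2.minAreaRect(c)
E
python3 - <<'E'
from h import *
o,p=snap("top"); o2,s=snap("scene")
Z=dict(riddle_grip=.13,pan=.085,tray=.05,lid_grip=.125,lid_plate=.087,large1_mid=.055,small1_mid=.04,board=.012,cup=.08,jar=.11,bowl=.055,riddle_front=.03)
for n,z in Z.items():
  for nm,q in(("top",p),("scene",s)):
    for d in cams.outline_of(q,n)[:5]:
        if d["conf"]<.2: continue
        print(n,nm,round(d["conf"],2),np.round(d["centre"],0),int(d["region"].sum()),np.round(onz(q,d["centre"],z),3), [np.round(v,1) for v in rect(d["region"])] if nm=="top" else "")
im=p["frame"][:,:,::-1]
cv2.imwrite("pics/c1.png",cv2.resize(im[150:300,370:500],None,fx=5,fy=5,interpolation=cv2.INTER_CUBIC)[:600])
im=s["frame"][:,:,::-1]
cv2.imwrite("pics/c2.png",cv2.resize(im[220:345,145:295],None,fx=4.8,fy=4.8,interpolation=cv2.INTER_CUBIC))
E
```

```text
riddle_grip top 0.76 [424. 219.] 3381 [ 0.478 -0.367  0.13 ] [array([429.5, 225.1]), array([81.5, 72.2]), np.float64(2.1)]
riddle_grip scene 0.83 [233. 287.] 4638 [ 0.565 -0.43   0.13 ] 
riddle_grip scene 0.68 [315. 302.] 1061 [ 0.747 -0.35   0.13 ] 
pan scene 0.59 [345. 205.] 1283 [0.596 0.016 0.085] 
lid_grip top 0.9 [266. 206.] 5153 [0.514 0.121 0.125] [array([264. , 206.5]), array([71., 74.]), np.float64(90.0)]
lid_grip top 0.43 [448. 199.] 262 [ 0.541 -0.444  0.125] [array([447., 201.]), array([16., 18.]), np.float64(90.0)]
lid_plate top 0.96 [262. 208.] 5180 [0.509 0.137 0.087] [array([263.6, 206.9]), array([72.4, 72.2]), np.float64(1.3)]
lid_plate top 0.51 [428. 220.] 3517 [ 0.478 -0.393  0.087] [array([429.2, 224.6]), array([82.1, 73.2]), np.float64(2.1)]
lid_plate scene 0.64 [342. 176.] 2890 [0.507 0.136 0.087] 
large1_mid top 0.59 [447. 198.] 282 [ 0.551 -0.465  0.055] [array([447. , 201.5]), array([17., 18.]), np.float64(90.0)]
large1_mid top 0.3 [426. 217.] 3336 [ 0.49  -0.395  0.055] [array([429.1, 224.8]), array([82.3, 72.8]), np.float64(2.0)]
large1_mid scene 0.95 [220
[... 651 characters left out ...]
[array([208.8, 151.3]), array([29.7, 19.1]), np.float64(45.0)]
jar scene 0.74 [248. 269.] 111 [ 0.541 -0.36   0.11 ] 
jar scene 0.56 [418. 178.] 688 [0.733 0.251 0.11 ] 
bowl top 0.98 [300. 125.] 1230 [0.792 0.021 0.055] [array([300.5, 125. ]), array([38., 39.]), np.float64(90.0)]
bowl scene 0.86 [400. 238.] 1389 [0.793 0.018 0.055] 
bowl scene 0.24 [233. 286.] 4808 [ 0.513 -0.395  0.055] 
riddle_front top 0.95 [423. 220.] 3705 [ 0.481 -0.391  0.03 ] [array([429.5, 225. ]), array([74., 81.]), np.float64(90.0)]
riddle_front top 0.38 [266. 208.] 5237 [0.515 0.131 0.03 ] [array([263.4, 207. ]), array([72.8, 73.1]), np.float64(1.2)]
riddle_front scene 0.74 [235. 288.] 4895 [ 0.506 -0.389  0.03 ]
```

View pics/c1.png

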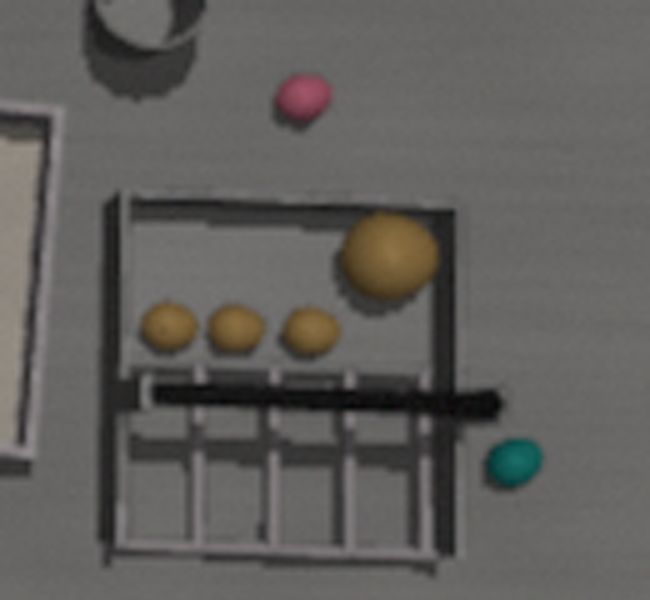

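View pics/c2.png

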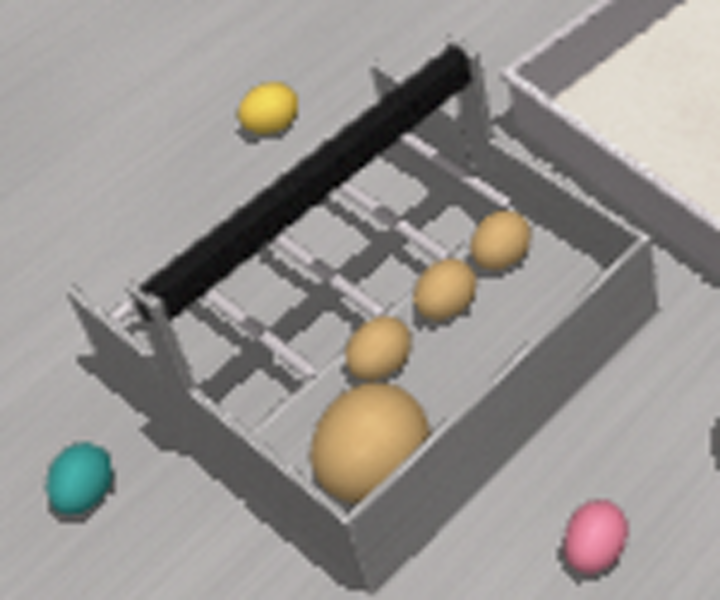

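```bash
cat >> h.py <<'E'
def bar(p,box,z,thr=45,o=None):
    x0,y0,x1,y1=box; g=p["frame"][y0:y1,x0:x1].max(2)
    m=(g<thr).astype(np.uint8); n,l,st,_=cv2.connectedComponentsWithStats(m)
    k=1+np.argmax(st[1:,4]); c=np.argwhere(l==k)[:,::-1]+[x0,y0]
    W=np.array([onz(p,u,z,o)[:2] for u in c]); r=cv2.minAreaRect((W*1000).astype(np.float32))
    mu=(W.min(0)+W.max(0))/2; e=np.linalg.svd(W-W.mean(0),full_matrices=False)[2][0]
    return len(c),mu,W.mean(0),r,np.degrees(np.arctan2(e[1],e[0]))
E
python3 - <<'E'
from h import *
o,p=snap("top")
print(bar(p,(385,218,480,245),.138)); print(bar(p,(240,195,290,215),.13))
for n,z in(("board",.012),("lid_plate",.087),("tray",.05)):
    for d in cams.outline_of(p,n)[:1]:
        print(n,d["conf"]); b=cv2.boxPoints(rect(d["region"])); print([onz(p,u,z)[:2].round(3) for u in b],onz(p,b.mean(0),z).round(3))
for c in [(314.5,165),(382.5,172),(377,243),(308,236.5)]: print("tray corner",onz(p,c,.05)[:2].round(3))
im=p["frame"][:,:,::-1]
cv2.imwrite("pics/c3.png",cv2.resize(im[155:255,220:390],None,fx=4.7,fy=4.7,interpolation=cv2.INTER_CUBIC))
E
```

```text
(392, array([ 0.44262606, -0.39716895]), array([ 0.44521241, -0.41728285]), ((430.83880615234375, -399.8060302734375), (78.62374877929688, 204.54112243652344), 9.753437042236328), np.float64(87.96882965707216))
(150, array([0.51514766, 0.12773354]), array([0.5148158 , 0.13033079]), ((515.4048461914062, 127.73356628417969), (12.350179672241211, 104.51368713378906), 0.6862083077430725), np.float64(-90.99774805014762))
board 0.91
[array([0.331, 0.54 ]), array([0.586, 0.524]), array([0.557, 0.264]), array([0.303, 0.286])] [0.443 0.404 0.012]
lid_plate 0.76
[array([0.399, 0.247]), array([0.634, 0.251]), array([0.632, 0.013]), array([0.397, 0.014])] [0.514 0.131 0.087]
tray 0.74
[array([0.428, 0.001]), array([ 0.665, -0.021]), array([ 0.642, -0.257]), array([ 0.406, -0.231])] [ 0.534 -0.127  0.05 ]
tray corner [ 0.659 -0.028]
tray corner [ 0.638 -0.254]
tray corner [ 0.404 -0.234]
tray corner [ 0.422 -0.01 ]
```

View pics/c3.png

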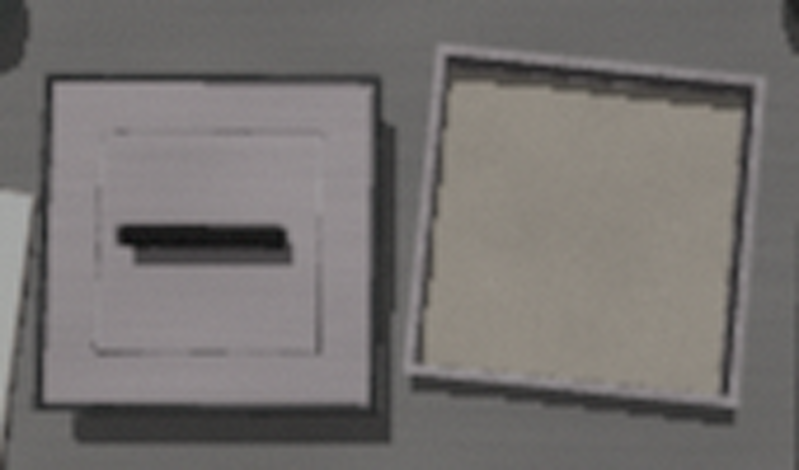

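```bash
python3 -m crank '[{"twist":-10.5,"tz":-0.5},{"twist":-10.5,"tz":-0.5},{"twist":-10.5,"tz":-0.5},{"twist":-10.5,"tz":-0.5},{"twist":-10.5,"tz":-0.5},{"twist":-10.5,"tz":-0.5},{"twist":-10.3,"tz":-0.5}]'
```

```text
invalid input at $[0]: expected keys tx, ty, tz, twist, grip
```

```bash
python3 -m crank '[{"tx":3,"ty":1.6},{"tx":5,"ty":2.7},{"tx":5,"ty":2.7},{"tx":5,"ty":2.7},{"tx":5,"ty":2.7},{"tx":5,"ty":2.7},{"tx":5,"ty":2.7},{"tx":5,"ty":2.7},{"tx":5,"ty":2.7},{"tx":5,"ty":2.7},{"tx":3,"ty":2},{}]'
```

```text
invalid input at $[0]: expected keys tx, ty, tz, twist, grip
```

```bash
python3 -m crank '[{"tx":0,"ty":0,"tz":-0.5,"twist":-10.5,"grip":1},{"tx":0,"ty":0,"tz":-0.5,"twist":-10.5,"grip":1},{"tx":0,"ty":0,"tz":-0.5,"twist":-10.5,"grip":1},{"tx":0,"ty":0,"tz":-0.5,"twist":-10.5,"grip":1},{"tx":0,"ty":0,"tz":-0.5,"twist":-10.5,"grip":1},{"tx":0,"ty":0,"tz":-0.5,"twist":-10.5,"grip":1},{"tx":0,"ty":0,"tz":-0.5,"twist":-10.3,"grip":1}]'
```

```text
time: 2.52
tool_pos: [0.1582, -0.5268, 0.2517]
ee_rot: [3.142, 0.0, 1.577]
wrist_force: [0.1, -0.1, -0.3]
width: 0.0942
```

```bash
python3 -m crank '[{"tx":3,"ty":1.6,"tz":0,"twist":0,"grip":1},{"tx":5,"ty":2.7,"tz":0,"twist":0,"grip":1},{"tx":5,"ty":2.7,"tz":0,"twist":0,"grip":1},{"tx":5,"ty":2.7,"tz":0,"twist":0,"grip":1},{"tx":5,"ty":2.7,"tz":0,"twist":0,"grip":1},{"tx":5,"ty":2.7,"tz":0,"twist":0,"grip":1},{"tx":5,"ty":2.7,"tz":0,"twist":0,"grip":1},{"tx":5,"ty":2.7,"tz":0,"twist":0,"grip":1},{"tx":5,"ty":2.7,"tz":0,"twist":0,"grip":1},{"tx":5,"ty":2.7,"tz":0,"twist":0,"grip":1},{"tx":3,"ty":1.6,"tz":0,"twist":0,"grip":1},{"tx":0,"ty":0,"tz":0,"twist":0,"grip":1}]'
python3 - <<'E'
from h import *
o,p=snap("wrist","w1.png"); print(o["time"],o["tool_pos"],o["ee_rot"])
print(proj(p,[.515,.129,.133],o))
E
```

```text
time: 4.03
tool_pos: [0.4335, -0.015, 0.2513]
ee_rot: [-3.141, -0.0, 1.576]
wrist_force: [0.6, -0.7, 1.4]
width: 0.094
4.025 [ 0.4334628  -0.01495018  0.25128422] [-3.14111920e+00 -9.02331410e-05  1.57552083e+00]
[408.89778115  39.4622048 ]
```

View pics/w1.png

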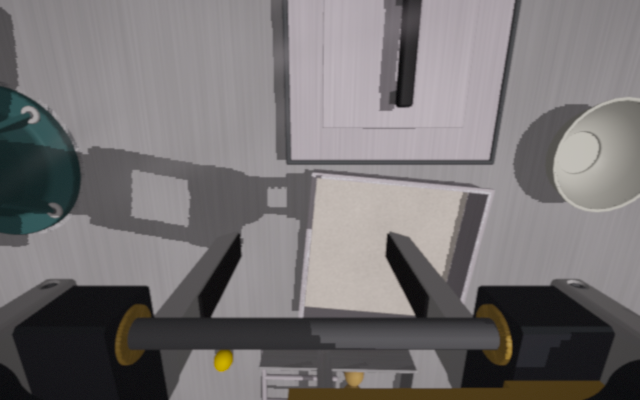

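The lid handle appears at (408,40), which matches the projected (409,39), so the top-camera estimate holds. I'm moving closer.

```bash
python3 -m crank '[{"tx":2,"ty":2.5,"tz":0,"twist":0,"grip":1},{"tx":3,"ty":3.2,"tz":0,"twist":0.2,"grip":1},{"tx":2.5,"ty":2.5,"tz":0,"twist":0,"grip":1},{"tx":0,"ty":0,"tz":0,"twist":0,"grip":1}]'
python3 - <<'E'
from h import *
o,p=snap("wrist","w2.png"); print(o["time"],o["tool_pos"],o["ee_rot"])
print(proj(p,[.515,.129,.133],o)); u=proj(p,[.515,.129,.133],o).astype(int)
print(bar(p,(u[0]-60,max(0,u[1]-100),u[0]+60,min(u[1]+100,250)),.133,45,o))
E
```

```text
time: 4.58
tool_pos: [0.5157, 0.0578, 0.2508]
ee_rot: [-3.14, 0.0, 1.568]
wrist_force: [-0.7, -1.1, -0.9]
width: 0.0942
4.575 [0.51565931 0.05780885 0.25076054] [-3.14017948e+00  4.85724051e-04  1.56774881e+00]
[312.74509912 126.04644011]
(642, array([0.5164984 , 0.10563781]), array([0.51633091, 0.10201938]), ((516.4358520507812, 105.63716888427734), (10.69046688079834, 59.37527084350586), 0.1320517510175705), np.float64(-88.1704449875684))
```

View pics/w2.png

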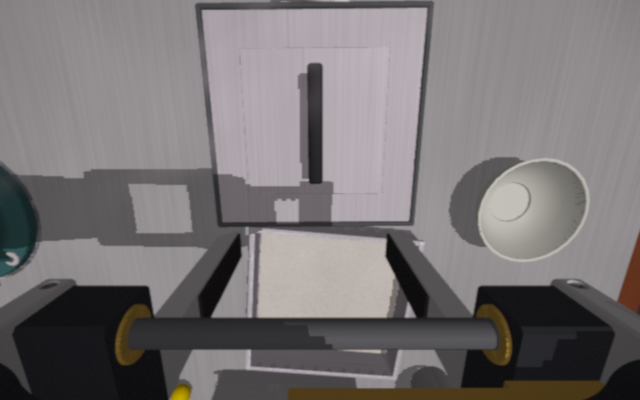

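Run:
```python
from h import *
o,p=snap("wrist")
a=onz(p,(315.5,64),.133,o);b=onz(p,(315.3,184),.133,o);print(a,b,(a+b)/2)
c=[onz(p,u,.089,o)[:2] for u in [(198,5),(432,4),(413,224),(220,225)]];print(np.round(c,4),np.mean(c,0))
```

```text
[0.51710792 0.18117157 0.133     ] [0.51661294 0.07318632 0.133     ] [0.51686043 0.12717894 0.133     ]
[[0.4041 0.2407]
 [0.6299 0.2403]
 [0.6314 0.0146]
 [0.4046 0.0144]] [0.51749962 0.12748589]
```

```bash
python3 -m crank '[{"tx":2.3,"ty":0.05,"tz":1,"twist":0,"grip":1},{"tx":2.3,"ty":0.05,"tz":2,"twist":0,"grip":1},{"tx":2.3,"ty":0.05,"tz":2,"twist":0,"grip":1},{"tx":0,"ty":0,"tz":2.4,"twist":0,"grip":1},{"tx":0,"ty":0,"tz":2,"twist":0,"grip":1},{"tx":0,"ty":0,"tz":2,"twist":0,"grip":1},{"tx":0,"ty":0,"tz":1.2,"twist":0,"grip":1},{"tx":0,"ty":0,"tz":0.8,"twist":0,"grip":1},{"tx":0,"ty":0,"tz":0,"twist":0,"grip":1}]'
```

```text
time: 5.8
tool_pos: [0.5166, 0.1268, 0.1173]
ee_rot: [-3.141, 0.0, 1.567]
wrist_force: [-0.9, -0.0, 0.5]
width: 0.0939
```

```bash
python3 -m crank '[{"tx":0,"ty":0,"tz":0,"twist":0,"grip":0},{"tx":0,"ty":0,"tz":0,"twist":0,"grip":0},{"tx":0,"ty":0,"tz":0,"twist":0,"grip":0},{"tx":0,"ty":0,"tz":0,"twist":0,"grip":0},{"tx":0,"ty":0,"tz":0,"twist":0,"grip":0},{"tx":0,"ty":0,"tz":0,"twist":0,"grip":0}]'
```

```text
time: 6.55
tool_pos: [0.5168, 0.1273, 0.1174]
ee_rot: [-3.142, 0.0, 1.568]
wrist_force: [0.2, 0.4, -0.0]
width: 0.0374
```

```bash
python3 -m crank '[{"tx":0,"ty":0,"tz":0,"twist":0,"grip":0},{"tx":0,"ty":0,"tz":0,"twist":0,"grip":0},{"tx":0,"ty":0,"tz":0,"twist":0,"grip":0},{"tx":0,"ty":0,"tz":0,"twist":0,"grip":0}]'
```

```text
time: 7.05
tool_pos: [0.517, 0.1272, 0.1174]
ee_rot: [3.141, 0.0, 1.568]
wrist_force: [0.2, 0.1, -0.2]
width: 0.0139
```

```bash
python3 -m crank '[{"tx":0,"ty":0,"tz":-1,"twist":0,"grip":0},{"tx":0,"ty":0,"tz":-2,"twist":0,"grip":0},{"tx":0,"ty":0,"tz":-2,"twist":0,"grip":0},{"tx":2,"ty":-0.5,"tz":-1,"twist":0,"grip":0},{"tx":4,"ty":-1,"tz":0,"twist":0,"grip":0},{"tx":4,"ty":-1,"tz":0,"twist":0,"grip":0},{"tx":4,"ty":-1,"tz":0,"twist":0,"grip":0},{"tx":4,"ty":-1.1,"tz":0,"twist":0,"grip":0},{"tx":4,"ty":-1.1,"tz":0,"twist":0,"grip":0},{"tx":3.7,"ty":-1.1,"tz":0,"twist":0,"grip":0},{"tx":2,"ty":-0.6,"tz":0,"twist":0,"grip":0},{"tx":0,"ty":0,"tz":0,"twist":0,"grip":0}]'
```

```text
time: 8.55
tool_pos: [0.4431, 0.405, 0.1767]
ee_rot: [-3.141, 0.002, 1.57]
wrist_force: [0.2, -0.7, -4.9]
width: 0.0142
```

```bash
python3 -m crank '[{"tx":0,"ty":0,"tz":1.5,"twist":0,"grip":0},{"tx":0,"ty":0,"tz":2.5,"twist":0,"grip":0},{"tx":0,"ty":0,"tz":2.5,"twist":0,"grip":0},{"tx":0,"ty":0,"tz":2.5,"twist":0,"grip":0},{"tx":0,"ty":0,"tz":1.5,"twist":0,"grip":0},{"tx":0,"ty":0,"tz":0.9,"twist":0,"grip":0},{"tx":0,"ty":0,"tz":0.4,"twist":0,"grip":0},{"tx":0,"ty":0,"tz":0.3,"twist":0,"grip":0},{"tx":0,"ty":0,"tz":0.1,"twist":0,"grip":0},{"tx":0,"ty":0,"tz":0,"twist":0,"grip":0}]'
```

```text
time: 9.8
tool_pos: [0.4439, 0.4047, 0.0559]
ee_rot: [3.141, -0.0, 1.568]
wrist_force: [0.1, 0.3, -4.0]
width: 0.0141
```

```bash
python3 -m crank '[{"tx":0,"ty":0,"tz":0.1,"twist":0,"grip":0},{"tx":0,"ty":0,"tz":0.1,"twist":0,"grip":0},{"tx":0,"ty":0,"tz":0,"twist":0,"grip":0}]'
```

```text
time: 10.18
tool_pos: [0.4439, 0.4047, 0.0544]
ee_rot: [3.141, -0.001, 1.568]
wrist_force: [-1.0, -2.0, 1.1]
width: 0.0138
```

```bash
python3 -m crank '[{"tx":0,"ty":0,"tz":0,"twist":0,"grip":0.6},{"tx":0,"ty":0,"tz":0,"twist":0,"grip":0.6},{"tx":0,"ty":0,"tz":0,"twist":0,"grip":0.6},{"tx":0,"ty":0,"tz":0,"twist":0,"grip":0.6},{"tx":0,"ty":0,"tz":0,"twist":0,"grip":0.6},{"tx":0,"ty":0,"tz":-1,"twist":0,"grip":0.6},{"tx":0,"ty":0,"tz":-3,"twist":0,"grip":0.6},{"tx":0,"ty":0,"tz":-4,"twist":0,"grip":0.6},{"tx":0,"ty":0,"tz":-5,"twist":0,"grip":0.6},{"tx":0,"ty":0,"tz":-5,"twist":0,"grip":0.6},{"tx":0,"ty":0,"tz":-2,"twist":0,"grip":0.6}]'
python3 - <<'E'
from h import *
o,p=snap("top","t2.png"); print(o["time"],o["tool_pos"])
o,p=snap("wrist","w3.png")
E
```

```text
time: 11.55
tool_pos: [0.4447, 0.4053, 0.2591]
ee_rot: [3.135, -0.005, 1.568]
wrist_force: [-0.1, 0.3, 0.5]
width: 0.0563
11.55 [0.44467807 0.40526474 0.25907752]
```

View pics/t2.png

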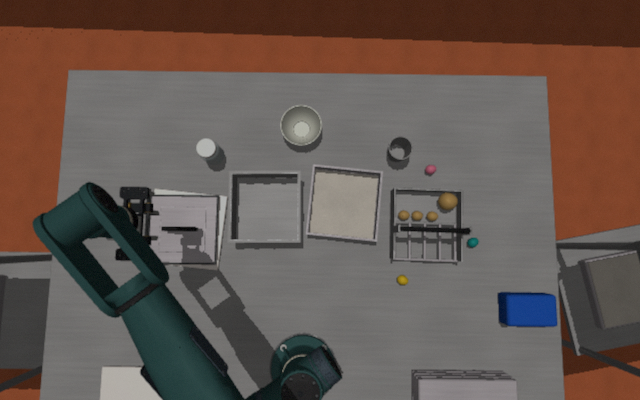

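View pics/w3.png

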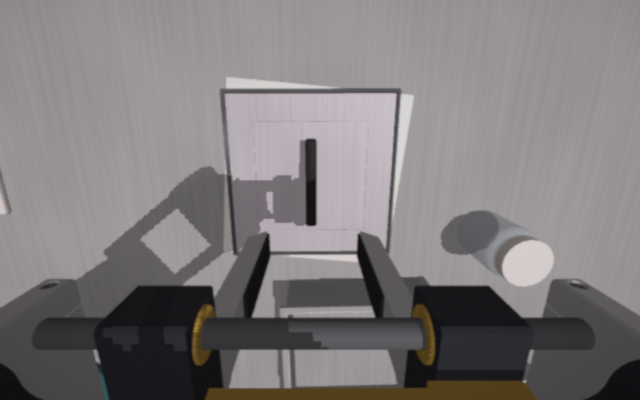

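The lid lies flat on the board, with its handle at (180,229) in the top view, and the pan is open at (265,207). Next I'll measure the pan centre and check where the lid handle came to rest.

Run:
```python
from h import *
o,p=snap("top"); o2,w=snap("wrist")
print("lid expected px",proj(w,[.444,.405,.07],o2))
im=p["frame"][:,:,::-1]
cv2.imwrite("pics/c4.png",cv2.resize(im[160:255,222:312],None,fx=6,fy=6,interpolation=cv2.INTER_CUBIC))
cv2.imwrite("pics/c5.png",cv2.resize(im[180:270,382:482],None,fx=6.5,fy=6.5,interpolation=cv2.INTER_CUBIC))
print(bar(p,(385,222,475,240),.142,40))
for u in [(400.2,228.3),(470.5,231)]: print(onz(p,u,.142))
```

```text
lid expected px [312.82616759 184.96450474]
(284, array([ 0.44539642, -0.39597503]), array([ 0.44610898, -0.40265648]), ((443.2720642089844, -396.0972595214844), (24.068490982055664, 205.85079956054688), 1.6454280614852905), np.float64(-91.57044853664351))
[ 0.44839748 -0.29064691  0.142     ]
[ 0.4427569 -0.5032566  0.142    ]
```

View pics/c4.png

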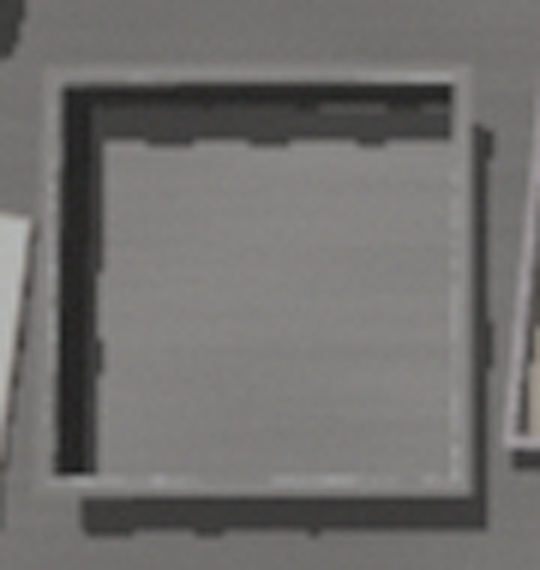

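View pics/c5.png

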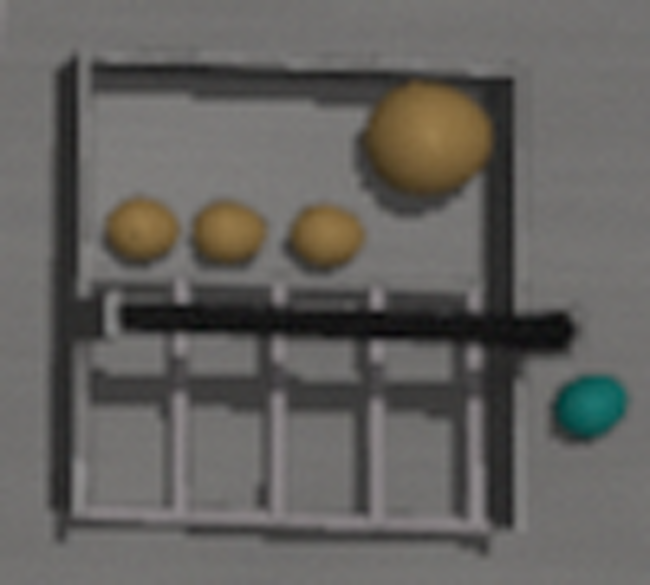

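```bash
python3 -m crank '[{"tx":-3,"ty":0,"tz":-0.5,"twist":0,"grip":0.6},{"tx":-6,"ty":0,"tz":0,"twist":0,"grip":0.6},{"tx":-6,"ty":0,"tz":0,"twist":0,"grip":0.6},{"tx":-6,"ty":0,"tz":0,"twist":0,"grip":0.6},{"tx":-6,"ty":0,"tz":0,"twist":0,"grip":0.6},{"tx":-6,"ty":0,"tz":0,"twist":0,"grip":0.6},{"tx":-6,"ty":0,"tz":0,"twist":0,"grip":0.6},{"tx":-6,"ty":0,"tz":0,"twist":0,"grip":0.6},{"tx":-6,"ty":0,"tz":0,"twist":0,"grip":0.6},{"tx":-6,"ty":0,"tz":0,"twist":0,"grip":0.6},{"tx":-6,"ty":0,"tz":0,"twist":0,"grip":0.6},{"tx":-6,"ty":0,"tz":0,"twist":0,"grip":0.6}]'; python3 -m crank '[{"tx":-6,"ty":0,"tz":0,"twist":0.8,"grip":0.6},{"tx":-6,"ty":0,"tz":0,"twist":0.7,"grip":0.6},{"tx":-4,"ty":0,"tz":0,"twist":0,"grip":0.6},{"tx":-2,"ty":0,"tz":0,"twist":0,"grip":0.6},{"tx":0,"ty":0,"tz":0,"twist":0,"grip":0.6}]'
python3 - <<'E'
from h import *
o,p=snap("wrist","w4.png"); print(o["time"],o["tool_pos"],o["ee_rot"])
E
```

```text
time: 13.25
tool_pos: [0.4405, -0.2869, 0.2562]
ee_rot: [-3.139, -0.003, 1.567]
wrist_force: [0.7, -0.5, 1.2]
width: 0.0562
time: 13.88
tool_pos: [0.4376, -0.4661, 0.2551]
ee_rot: [-3.138, -0.004, 1.539]
wrist_force: [-0.8, 0.1, 1.7]
width: 0.0559
13.875 [ 0.4375747  -0.46606977  0.25509728] [-3.13813319 -0.00411685  1.53938592]
```

View pics/w4.png

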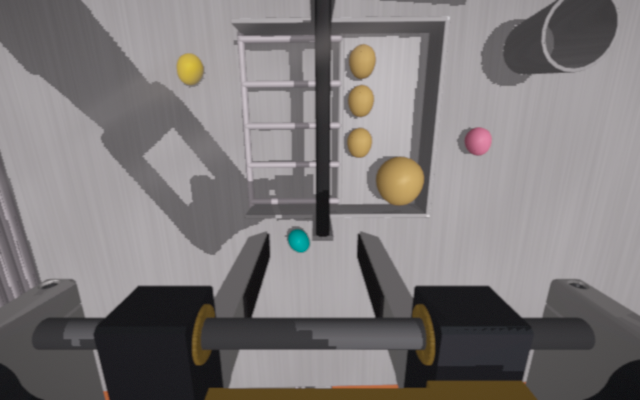

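Run:
```python
from h import *
o,p=snap("wrist"); g=p["frame"].max(2).astype(int)
for r in (60,120,180,225):
    c=np.where(g[r,300:345]<60)[0]+300; print(r,c.min(),c.max(),onz(p,((c.min()+c.max())/2,r),.142,o))
for u in [(234,22),(447,18),(428,215),(248,215)]: print(onz(p,u,.07,o))
print(onz(p,(322,237),.142,o))
```

```text
Traceback (most recent call last):
ValueError: zero-size array to reduction operation minimum which has no identity
```

Run:
```python
from h import *
o,p=snap("wrist"); g=p["frame"].max(2).astype(int)
print(g[120,300:345])
for u in [(323,60),(322.5,120),(322.5,180),(322,225)]: print(onz(p,u,.142,o).round(4))
for u in [(234,22),(447,18),(428,215),(248,215)]: print(onz(p,u,.07,o).round(4))
print(onz(p,(322,237),.142,o))
```

```text
[107 107 117 144 165 169 170 169 168 169 170 169 165 151 117  65  40  43
  47  49  50  51  51  51  51  51  50  47  72 127 156 147 118 107 106 108
 113 132 156 174 179 173 176 183 184]
[ 0.4501 -0.3376  0.142 ]
[ 0.4486 -0.3878  0.142 ]
[ 0.4474 -0.4436  0.142 ]
[ 0.4459 -0.4898  0.142 ]
[ 0.3595 -0.2862  0.07  ]
[ 0.5835 -0.2894  0.07  ]
[ 0.58   -0.5073  0.07  ]
[ 0.355  -0.5006  0.07  ]
[ 0.44559679 -0.50282901  0.142     ]
```

```bash
python3 -m crank '[{"tx":2,"ty":0.25,"tz":0.5,"twist":0,"grip":0.6},{"tx":3,"ty":0.25,"tz":1.5,"twist":0,"grip":0.6},{"tx":2.2,"ty":0.25,"tz":2,"twist":0,"grip":0.6},{"tx":0,"ty":0,"tz":2.5,"twist":0,"grip":0.6},{"tx":0,"ty":0,"tz":2.5,"twist":0,"grip":0.6},{"tx":0,"ty":0,"tz":2,"twist":0,"grip":0.6},{"tx":0,"ty":0,"tz":1.5,"twist":0,"grip":0.6},{"tx":0,"ty":0,"tz":0.8,"twist":0,"grip":0.6},{"tx":0,"ty":0,"tz":0,"twist":0,"grip":0.6}]'
python3 - <<'E'
from h import *
o,p=snap("wrist","w5.png"); print(o["time"],o["tool_pos"],o["ee_rot"])
E
```

```text
time: 15.15
tool_pos: [0.4481, -0.3933, 0.1253]
ee_rot: [-3.141, -0.0, 1.542]
wrist_force: [0.1, 0.6, 0.8]
width: 0.0566
15.15 [ 0.4481138  -0.393327    0.12526045] [-3.14122297e+00 -3.91464795e-04  1.54181834e+00]
```

View pics/w5.png

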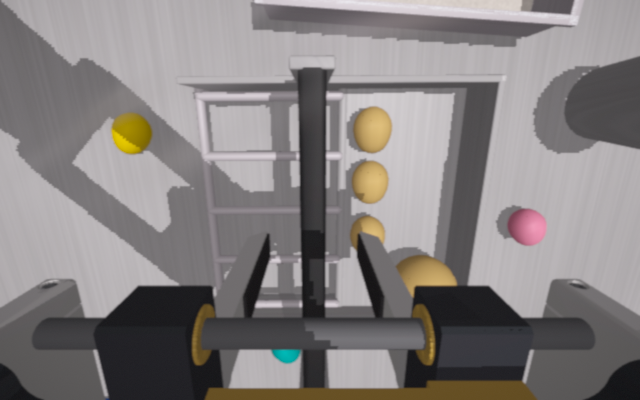

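```bash
python3 -m crank '[{"tx":0,"ty":0,"tz":0.3,"twist":0,"grip":0.6},{"tx":0,"ty":0,"tz":0,"twist":0,"grip":0},{"tx":0,"ty":0,"tz":0,"twist":0,"grip":0},{"tx":0,"ty":0,"tz":0,"twist":0,"grip":0},{"tx":0,"ty":0,"tz":0,"twist":0,"grip":0},{"tx":0,"ty":0,"tz":0,"twist":0,"grip":0},{"tx":0,"ty":0,"tz":0,"twist":0,"grip":0},{"tx":0,"ty":0,"tz":0,"twist":0,"grip":0}]'
```

```text
time: 16.2
tool_pos: [0.4481, -0.3938, 0.1225]
ee_rot: [-3.141, 0.0, 1.542]
wrist_force: [0.3, 0.1, 0.4]
width: 0.0136
```

```bash
python3 -m crank '[{"tx":0,"ty":0,"tz":-0.3,"twist":0,"grip":0},{"tx":0,"ty":0,"tz":-0.6,"twist":0,"grip":0},{"tx":0,"ty":0,"tz":-1,"twist":0,"grip":0},{"tx":0,"ty":0,"tz":-1.4,"twist":0,"grip":0},{"tx":0,"ty":0,"tz":-1.6,"twist":0,"grip":0},{"tx":0,"ty":0,"tz":-1.6,"twist":0,"grip":0},{"tx":0,"ty":0,"tz":-1.6,"twist":0,"grip":0},{"tx":0,"ty":0,"tz":-1.4,"twist":0,"grip":0},{"tx":0,"ty":0,"tz":-1.1,"twist":0,"grip":0},{"tx":0,"ty":0,"tz":-0.7,"twist":0,"grip":0},{"tx":0,"ty":0,"tz":-0.3,"twist":0,"grip":0},{"tx":0,"ty":0,"tz":0,"twist":0,"grip":0}]'
python3 - <<'E'
from h import *
o,p=snap("wrist","w6.png"); print(o["time"],o["tool_pos"],o["ee_rot"],o["wrist_torque"])
E
```

```text
time: 17.7
tool_pos: [0.4481, -0.3937, 0.2382]
ee_rot: [-3.141, -0.0, 1.541]
wrist_force: [-0.5, -0.4, -5.7]
width: 0.0139
17.7 [ 0.44809772 -0.39368935  0.2382471 ] [-3.14126795e+00 -2.61645912e-04  1.54141469e+00] [ 0.01884774  0.226753   -0.02568661]
```

View pics/w6.png

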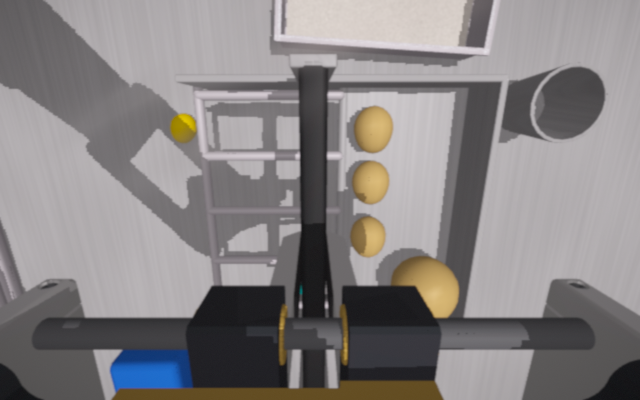

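```bash
python3 -m crank '[{"tx":0.5,"ty":0.1,"tz":0,"twist":-0.3,"grip":0},{"tx":1,"ty":0.2,"tz":0,"twist":-0.6,"grip":0},{"tx":1.5,"ty":0.3,"tz":0,"twist":-0.5,"grip":0},{"tx":2,"ty":0.4,"tz":0,"twist":-0.3,"grip":0},{"tx":2.5,"ty":0.5,"tz":0,"twist":0,"grip":0},{"tx":3,"ty":0.5,"tz":0,"twist":0,"grip":0},{"tx":3,"ty":0.6,"tz":0,"twist":0,"grip":0},{"tx":3,"ty":0.6,"tz":0,"twist":0,"grip":0},{"tx":3,"ty":0.6,"tz":0,"twist":0,"grip":0},{"tx":3,"ty":0.6,"tz":0,"twist":0,"grip":0},{"tx":3,"ty":0.6,"tz":0,"twist":0,"grip":0},{"tx":3,"ty":0.6,"tz":0,"twist":0,"grip":0}]'; python3 -m crank '[{"tx":3,"ty":0.6,"tz":0,"twist":0,"grip":0},{"tx":3,"ty":0.6,"tz":0,"twist":0,"grip":0},{"tx":3,"ty":0.6,"tz":0,"twist":0,"grip":0},{"tx":3,"ty":0.6,"tz":0,"twist":0,"grip":0},{"tx":3,"ty":0.5,"tz":0,"twist":0,"grip":0},{"tx":2.5,"ty":0.5,"tz":0,"twist":0,"grip":0},{"tx":2,"ty":0.4,"tz":0,"twist":0,"grip":0},{"tx":1.5,"ty":0.3,"tz":0,"twist":0,"grip":0},{"tx":1.2,"ty":0.2,"tz":0,"twist":0,"grip":0},{"tx":0.7,"ty":0.1,"tz":0,"twist":0,"grip":0},{"tx":0,"ty":0,"tz":0,"twist":0,"grip":0}]'
python3 - <<'E'
from h import *
o,p=snap("wrist","w7.png"); print(o["time"],o["tool_pos"],o["ee_rot"],o["wrist_torque"])
o,p=snap("top","t3.png")
E
```

```text
time: 19.25
tool_pos: [0.5045, -0.1063, 0.2388]
ee_rot: [3.141, -0.0, 1.572]
wrist_force: [-0.4, -0.0, -6.0]
width: 0.0138
time: 20.62
tool_pos: [0.5487, 0.1202, 0.2384]
ee_rot: [-3.141, 0.0, 1.571]
wrist_force: [-0.4, -0.7, -5.5]
width: 0.0138
20.625 [0.54873748 0.12021157 0.23838005] [-3.14141668e+00  3.71308099e-04  1.57120108e+00] [ 0.04952161  0.23572018 -0.00581101]
```

View pics/w7.png

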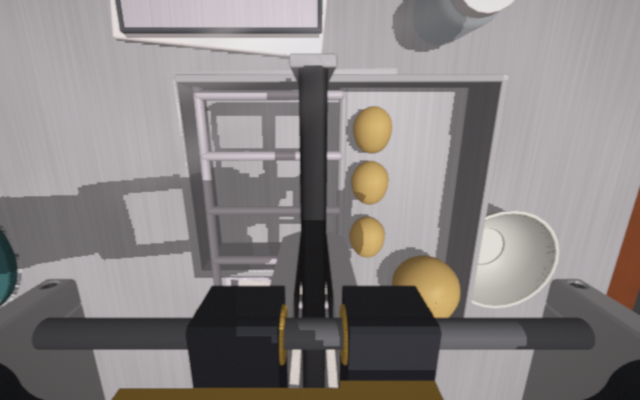

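View pics/t3.png

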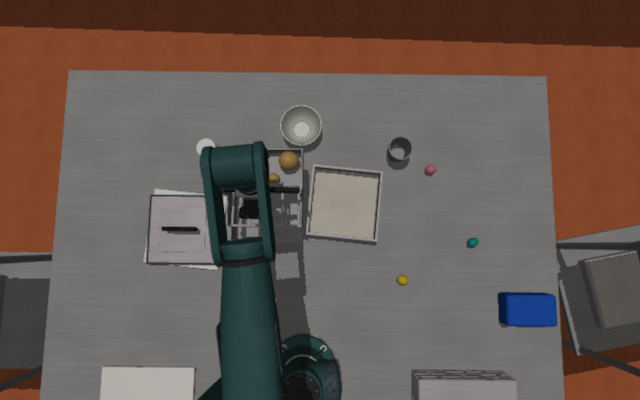

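```bash
python3 -m crank '[{"tx":0.3,"ty":0,"tz":0.5,"twist":0,"grip":0},{"tx":0.5,"ty":0,"tz":1,"twist":0,"grip":0},{"tx":0,"ty":0,"tz":0.5,"twist":0,"grip":0},{"tx":0,"ty":0,"tz":0,"twist":0,"grip":0},{"tx":0,"ty":1.2,"tz":0,"twist":0,"grip":0},{"tx":0,"ty":1.2,"tz":0,"twist":0,"grip":0},{"tx":0,"ty":-1.2,"tz":0,"twist":0,"grip":0},{"tx":0,"ty":-1.2,"tz":0,"twist":0,"grip":0},{"tx":0,"ty":1.2,"tz":0,"twist":0,"grip":0},{"tx":0,"ty":1.2,"tz":0,"twist":0,"grip":0},{"tx":0,"ty":-1.2,"tz":0,"twist":0,"grip":0},{"tx":0,"ty":-1.2,"tz":0,"twist":0,"grip":0}]'
python3 - <<'E'
from h import *
o,p=snap("wrist","w8.png"); print(o["time"],o["tool_pos"],o["ee_rot"],o["wrist_torque"])
E
```

```text
time: 22.22
tool_pos: [0.5481, 0.1281, 0.2182]
ee_rot: [-3.141, 0.0, 1.571]
wrist_force: [0.3, -0.3, -5.6]
width: 0.0138
22.225 [0.5481095  0.12812862 0.21817174] [-3.14057797e+00  1.05547708e-04  1.57099548e+00] [0.00817532 0.19409162 0.02429935]
```

View pics/w8.png

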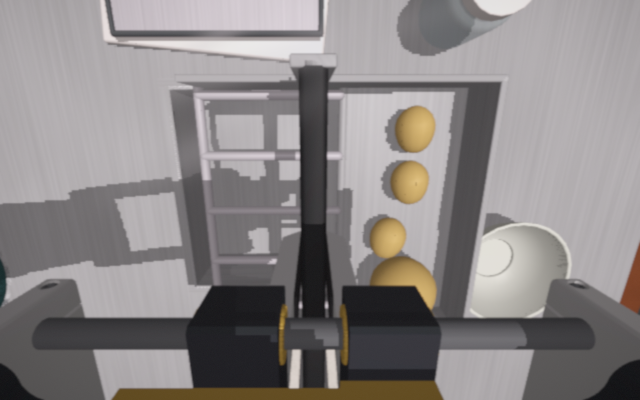

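```bash
python3 -m crank '[{"tx":0,"ty":-0.1,"tz":0,"twist":0,"grip":0},{"tx":0,"ty":-0.2,"tz":0,"twist":0,"grip":0},{"tx":0,"ty":-0.3,"tz":0,"twist":0,"grip":0},{"tx":0,"ty":-0.4,"tz":0,"twist":0,"grip":0},{"tx":0,"ty":-0.5,"tz":0,"twist":0,"grip":0},{"tx":0,"ty":-0.5,"tz":0,"twist":0,"grip":0},{"tx":0,"ty":-0.5,"tz":0,"twist":0,"grip":0},{"tx":0,"ty":-0.5,"tz":0,"twist":0,"grip":0},{"tx":0,"ty":2.2,"tz":0,"twist":0,"grip":0},{"tx":0,"ty":2.2,"tz":0,"twist":0,"grip":0},{"tx":0,"ty":2.2,"tz":0,"twist":0,"grip":0},{"tx":0,"ty":0,"tz":0,"twist":0,"grip":0}]'
python3 - <<'E'
from h import *
o,p=snap("wrist","w9.png"); print(o["time"],o["tool_pos"],o["ee_rot"],o["wrist_torque"])
E
```

```text
time: 23.78
tool_pos: [0.5853, 0.1279, 0.2177]
ee_rot: [-3.141, 0.0, 1.571]
wrist_force: [-0.3, -0.2, -5.8]
width: 0.014
23.775 [0.58534548 0.12793216 0.21772695] [-3.14075663e+00  3.68667215e-04  1.57058262e+00] [0.08191067 0.21689156 0.00965533]
```

View pics/w9.png

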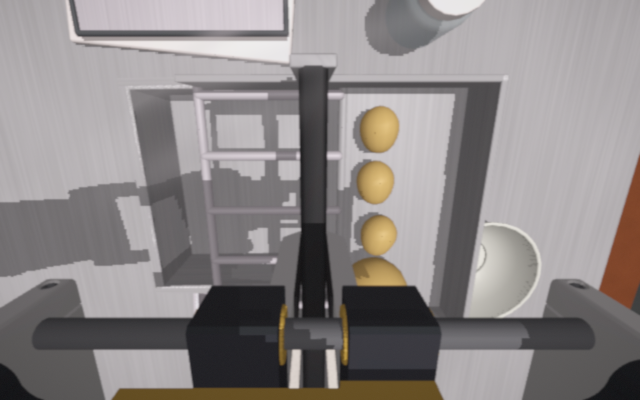

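```bash
python3 -m crank '[{"tx":0,"ty":-0.1,"tz":0,"twist":0,"grip":0},{"tx":0,"ty":-0.2,"tz":0,"twist":0,"grip":0},{"tx":0,"ty":-0.3,"tz":0,"twist":0,"grip":0},{"tx":0,"ty":-0.4,"tz":0,"twist":0,"grip":0},{"tx":0,"ty":-0.5,"tz":0,"twist":0,"grip":0},{"tx":0,"ty":-0.6,"tz":0,"twist":0,"grip":0},{"tx":0,"ty":-0.7,"tz":0,"twist":0,"grip":0},{"tx":0,"ty":-0.8,"tz":0,"twist":0,"grip":0},{"tx":0,"ty":-0.8,"tz":0,"twist":0,"grip":0},{"tx":0,"ty":-0.8,"tz":0,"twist":0,"grip":0},{"tx":0,"ty":-0.8,"tz":0,"twist":0,"grip":0},{"tx":0,"ty":-0.8,"tz":0,"twist":0,"grip":0}]';python3 -m crank '[{"tx":0,"ty":2.5,"tz":0,"twist":0,"grip":0},{"tx":0,"ty":2.5,"tz":0,"twist":0,"grip":0},{"tx":0,"ty":2,"tz":0,"twist":0,"grip":0},{"tx":0,"ty":0,"tz":0,"twist":0,"grip":0},{"tx":0,"ty":0,"tz":0,"twist":0,"grip":0}]'
python3 - <<'E'
from h import *
o,p=snap("wrist","w10.png"); print(o["time"],o["tool_pos"],o["ee_rot"],o["wrist_torque"])
E
```

```text
time: 25.32
tool_pos: [0.5161, 0.1281, 0.2185]
ee_rot: [3.141, 0.0, 1.571]
wrist_force: [-0.3, -0.8, -6.4]
width: 0.014
time: 25.95
tool_pos: [0.5859, 0.1282, 0.2183]
ee_rot: [-3.141, 0.0, 1.571]
wrist_force: [0.2, -0.4, -5.6]
width: 0.0139
25.95 [0.58593172 0.12821351 0.21831313] [-3.14050221e+00  1.10232540e-04  1.57124851e+00] [0.08207604 0.14870707 0.00829661]
```

View pics/w10.png

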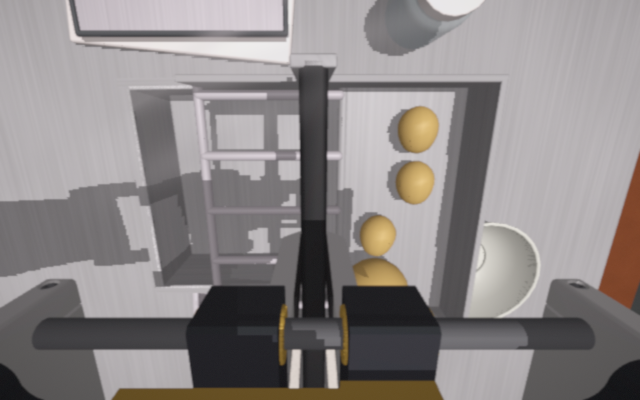

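```bash
python3 -m crank '[{"tx":0,"ty":-0.2,"tz":0,"twist":0,"grip":0},{"tx":0,"ty":-0.4,"tz":0,"twist":0,"grip":0},{"tx":0,"ty":-0.6,"tz":0,"twist":0,"grip":0},{"tx":0,"ty":-0.9,"tz":0,"twist":0,"grip":0},{"tx":0,"ty":-1.2,"tz":0,"twist":0,"grip":0},{"tx":0,"ty":-1.5,"tz":0,"twist":0,"grip":0},{"tx":0,"ty":-1.8,"tz":0,"twist":0,"grip":0},{"tx":0,"ty":-1.8,"tz":0,"twist":0,"grip":0},{"tx":0,"ty":-1.8,"tz":0,"twist":0,"grip":0},{"tx":0,"ty":-1.8,"tz":0,"twist":0,"grip":0},{"tx":0,"ty":-1.8,"tz":0,"twist":0,"grip":0},{"tx":0,"ty":-1.7,"tz":0,"twist":0,"grip":0}]';python3 -m crank '[{"tx":0,"ty":3,"tz":0,"twist":0,"grip":0},{"tx":0,"ty":3,"tz":0,"twist":0,"grip":0},{"tx":0,"ty":3,"tz":0,"twist":0,"grip":0},{"tx":0,"ty":3,"tz":0,"twist":0,"grip":0},{"tx":0,"ty":3,"tz":0,"twist":0,"grip":0},{"tx":0,"ty":0,"tz":0,"twist":0,"grip":0},{"tx":0,"ty":0,"tz":0,"twist":0,"grip":0}]'
python3 - <<'E'
from h import *
o,p=snap("wrist","w11.png"); print(o["time"],o["tool_pos"],o["ee_rot"],o["wrist_torque"])
E
```

```text
time: 27.5
tool_pos: [0.4302, 0.1281, 0.2186]
ee_rot: [3.141, -0.0, 1.571]
wrist_force: [0.0, -0.1, -5.4]
width: 0.014
time: 28.38
tool_pos: [0.5808, 0.1283, 0.2183]
ee_rot: [-3.14, 0.0, 1.571]
wrist_force: [-0.9, -0.3, -5.5]
width: 0.0138
28.375 [0.58084497 0.12826279 0.21832293] [-3.14047407e+00  3.07124057e-05  1.57127960e+00] [-0.05458235  0.17368817  0.03004003]
```

View pics/w11.png

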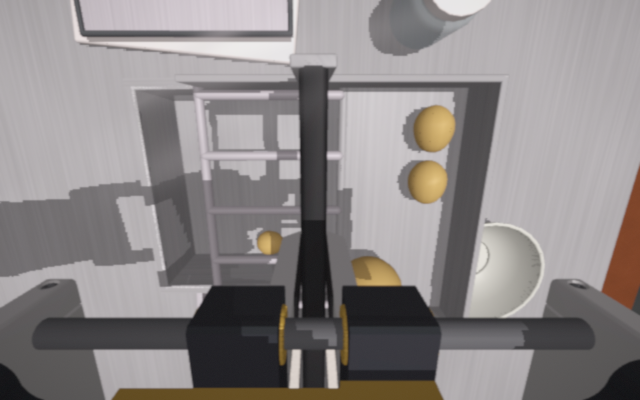

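```bash
python3 -m crank '[{"tx":0,"ty":-0.2,"tz":0,"twist":0,"grip":0},{"tx":0,"ty":-0.4,"tz":0,"twist":0,"grip":0},{"tx":0,"ty":-0.6,"tz":0,"twist":0,"grip":0},{"tx":0,"ty":-0.9,"tz":0,"twist":0,"grip":0},{"tx":0,"ty":-1.2,"tz":0,"twist":0,"grip":0},{"tx":0,"ty":-1.5,"tz":0,"twist":0,"grip":0},{"tx":0,"ty":-1.8,"tz":0,"twist":0,"grip":0},{"tx":0,"ty":-1.8,"tz":0,"twist":0,"grip":0},{"tx":0,"ty":-1.8,"tz":0,"twist":0,"grip":0},{"tx":0,"ty":-1.8,"tz":0,"twist":0,"grip":0},{"tx":0,"ty":-1.8,"tz":0,"twist":0,"grip":0},{"tx":0,"ty":-1.2,"tz":0,"twist":0,"grip":0}]'
python3 - <<'E'
from h import *
o,p=snap("wrist","w12.png"); print(o["time"],o["tool_pos"],o["ee_rot"],o["wrist_torque"])
E
python3 -m crank '[{"tx":0,"ty":3.5,"tz":0,"twist":0,"grip":0},{"tx":0,"ty":3.5,"tz":0,"twist":0,"grip":0},{"tx":0,"ty":3.5,"tz":0,"twist":0,"grip":0},{"tx":0,"ty":3.5,"tz":0,"twist":0,"grip":0}]'
python3 - <<'E'
from h import *
o,p=snap("wrist","w13.png"); print(o["time"],o["tool_pos"],o["ee_rot"],o["wrist_torque"])
a=cv2.imread("pics/w12.png");b=cv2.imread("pics/w13.png")
cv2.imwrite("pics/m1.png",np.hstack([a[40:320,150:530],b[40:320,150:530]]))
E
```

```text
time: 29.92
tool_pos: [0.4303, 0.1281, 0.2187]
ee_rot: [3.141, -0.0, 1.571]
wrist_force: [0.0, 0.5, -5.3]
width: 0.0135
29.925 [0.43032298 0.12813828 0.21870265] [ 3.14095400e+00 -9.27680333e-05  1.57136908e+00] [ 0.02959345  0.19645702 -0.01840104]
time: 30.48
tool_pos: [0.573, 0.1281, 0.2183]
ee_rot: [3.141, 0.0, 1.571]
wrist_force: [0.4, -0.0, -5.6]
width: 0.0135
30.475 [0.57304017 0.12811306 0.2182899 ] [3.14112055e+00 1.36061327e-04 1.57101862e+00] [ 0.01112507  0.11948206 -0.01025424]
```

View pics/m1.png

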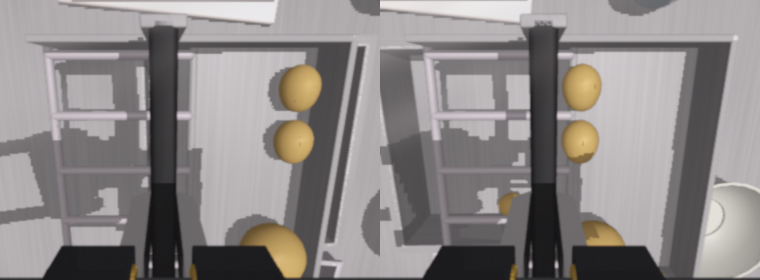

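```bash
python3 -m crank '[{"tx":0,"ty":3,"tz":0,"twist":0,"grip":0},{"tx":0,"ty":0,"tz":0,"twist":0,"grip":0}]'
python3 - <<'E'
from h import *
o,p=snap("wrist","w14.png"); print(o["time"],o["tool_pos"],o["ee_rot"],o["wrist_torque"])
E
```

```text
time: 30.78
tool_pos: [0.603, 0.1278, 0.217]
ee_rot: [-3.141, 0.001, 1.57]
wrist_force: [-0.9, 0.2, -5.0]
width: 0.0139
30.775 [0.60299361 0.12780834 0.21697834] [-3.14050630e+00  5.31209853e-04  1.57036569e+00] [0.10914658 0.20072223 0.0157606 ]
```

View pics/w14.png

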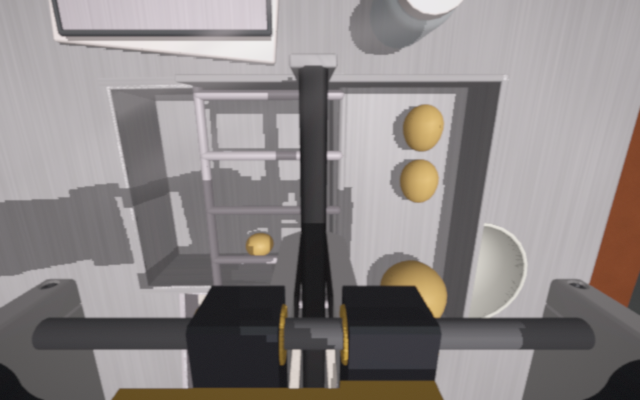

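```bash
python3 -m crank '[{"tx":0,"ty":-0.7,"tz":0,"twist":0,"grip":0},{"tx":0,"ty":-1.4,"tz":0,"twist":0,"grip":0},{"tx":0,"ty":-2.1,"tz":0,"twist":0,"grip":0},{"tx":0,"ty":-2.1,"tz":0,"twist":0,"grip":0},{"tx":0,"ty":-2.1,"tz":0,"twist":0,"grip":0},{"tx":0,"ty":-2.1,"tz":0,"twist":0,"grip":0},{"tx":0,"ty":-2.1,"tz":0,"twist":0,"grip":0},{"tx":0,"ty":1.5,"tz":0,"twist":0,"grip":0},{"tx":0,"ty":1.5,"tz":0,"twist":0,"grip":0},{"tx":0,"ty":1.5,"tz":0,"twist":0,"grip":0},{"tx":0,"ty":1.5,"tz":0,"twist":0,"grip":0}]'
python3 - <<'E'
from h import *
o,p=snap("wrist","w15.png"); print(o["time"],o["tool_pos"],o["ee_rot"],o["wrist_torque"])
E
```

```text
time: 32.2
tool_pos: [0.5371, 0.128, 0.2182]
ee_rot: [-3.141, 0.0, 1.571]
wrist_force: [0.0, -0.4, -5.3]
width: 0.0138
32.2 [0.53708909 0.12804551 0.2181572 ] [-3.14130841e+00  1.64037682e-04  1.57084750e+00] [0.0649192  0.09727564 0.05056522]
```

View pics/w15.png

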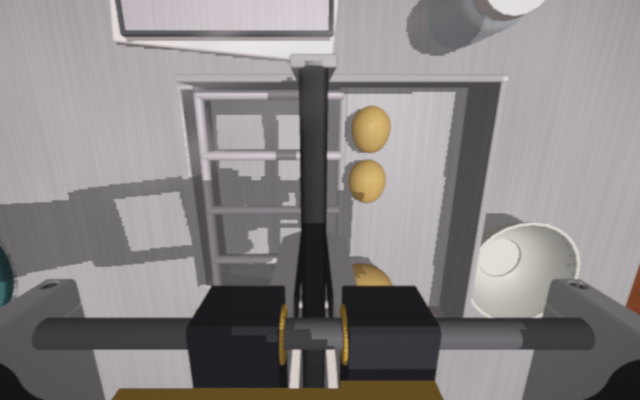

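```bash
python3 -m crank '[{"tx":0,"ty":3,"tz":0,"twist":0,"grip":0},{"tx":0,"ty":3,"tz":0,"twist":0,"grip":0}]'
python3 - <<'E'
from h import *
o,p=snap("wrist","w16.png"); print(o["time"],o["tool_pos"],o["ee_rot"],o["wrist_torque"])
E
```

```text
time: 32.5
tool_pos: [0.5969, 0.1282, 0.2181]
ee_rot: [-3.141, 0.0, 1.571]
wrist_force: [-1.1, -0.3, -5.7]
width: 0.0139
32.5 [0.5968581  0.12815344 0.21809371] [-3.14096973e+00  1.40670627e-04  1.57107297e+00] [0.03876382 0.08835572 0.04282634]
```

View pics/w16.png

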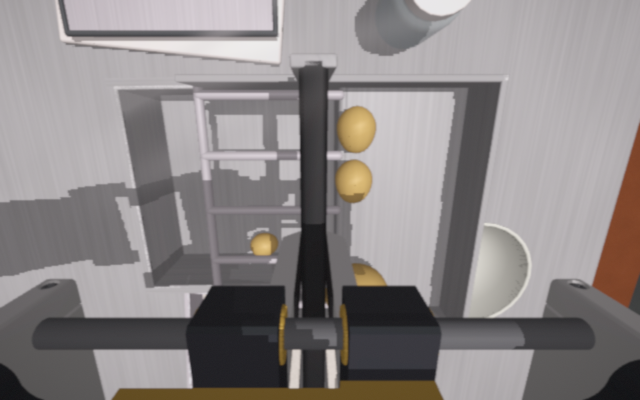

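```bash
python3 -m crank '[{"tx":0,"ty":-0.05,"tz":0,"twist":0,"grip":0},{"tx":0,"ty":-0.1,"tz":0,"twist":0,"grip":0},{"tx":0,"ty":-0.15,"tz":0,"twist":0,"grip":0},{"tx":0,"ty":-0.2,"tz":0,"twist":0,"grip":0},{"tx":0,"ty":-0.25,"tz":0,"twist":0,"grip":0},{"tx":0,"ty":-0.3,"tz":0,"twist":0,"grip":0},{"tx":0,"ty":-0.35,"tz":0,"twist":0,"grip":0},{"tx":0,"ty":-0.4,"tz":0,"twist":0,"grip":0},{"tx":0,"ty":-0.45,"tz":0,"twist":0,"grip":0},{"tx":0,"ty":-0.5,"tz":0,"twist":0,"grip":0},{"tx":0,"ty":-0.55,"tz":0,"twist":0,"grip":0},{"tx":0,"ty":-0.6,"tz":0,"twist":0,"grip":0}]'
python3 - <<'E'
from h import *
o,p=snap("wrist","w17.png"); print(o["time"],o["tool_pos"],o["ee_rot"],o["wrist_torque"])
E
python3 -m crank '[{"tx":0,"ty":-0.65,"tz":0,"twist":0,"grip":0},{"tx":0,"ty":-0.7,"tz":0,"twist":0,"grip":0},{"tx":0,"ty":-0.7,"tz":0,"twist":0,"grip":0},{"tx":0,"ty":-0.7,"tz":0,"twist":0,"grip":0},{"tx":0,"ty":-0.7,"tz":0,"twist":0,"grip":0},{"tx":0,"ty":-0.7,"tz":0,"twist":0,"grip":0},{"tx":0,"ty":-0.5,"tz":0,"twist":0,"grip":0},{"tx":0,"ty":-0.2,"tz":0,"twist":0,"grip":0},{"tx":0,"ty":0.2,"tz":0,"twist":0,"grip":0}]'
python3 - <<'E'
from h import *
o,p=snap("wrist","w18.png"); print(o["time"],o["tool_pos"],o["ee_rot"],o["wrist_torque"])
a=cv2.imread("pics/w17.png");b=cv2.imread("pics/w18.png")
cv2.imwrite("pics/m2.png",np.hstack([a[40:320,150:530],b[40:320,150:530]]))
E
```

```text
time: 34.05
tool_pos: [0.5563, 0.1282, 0.2185]
ee_rot: [3.142, 0.0, 1.571]
wrist_force: [-0.2, -0.3, -5.0]
width: 0.0139
34.05 [0.55629642 0.12816847 0.21848602] [3.14153249e+00 1.03528160e-04 1.57110190e+00] [-0.02652375  0.17286809  0.01102278]
time: 35.22
tool_pos: [0.5102, 0.1282, 0.2186]
ee_rot: [3.141, 0.0, 1.571]
wrist_force: [0.5, -0.0, -4.8]
width: 0.0135
35.225 [0.51020069 0.12819423 0.21857119] [3.14120336e+00 7.58309221e-06 1.57120478e+00] [-0.00563978  0.1814514   0.01892821]
```

View pics/m2.png

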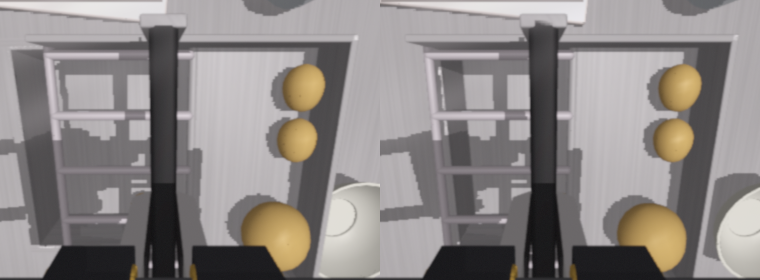

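```bash
python3 -m crank '[{"tx":0,"ty":-0.4,"tz":0,"twist":0,"grip":0},{"tx":0,"ty":-0.8,"tz":0,"twist":0,"grip":0},{"tx":0,"ty":-1.2,"tz":0,"twist":0,"grip":0},{"tx":0,"ty":-1.6,"tz":0,"twist":0,"grip":0},{"tx":0,"ty":-2,"tz":0,"twist":0,"grip":0},{"tx":0,"ty":-2,"tz":0,"twist":0,"grip":0},{"tx":0,"ty":-2,"tz":0,"twist":0,"grip":0},{"tx":0,"ty":-2,"tz":0,"twist":0,"grip":0}]'; python3 -m crank '[{"tx":0,"ty":3.3,"tz":0,"twist":0,"grip":0},{"tx":0,"ty":3.3,"tz":0,"twist":0,"grip":0},{"tx":0,"ty":3.3,"tz":0,"twist":0,"grip":0},{"tx":0,"ty":3.3,"tz":0,"twist":0,"grip":0},{"tx":0,"ty":3.3,"tz":0,"twist":0,"grip":0}]'
python3 - <<'E'
from h import *
o,p=snap("wrist","w19.png"); print(o["time"],o["tool_pos"],o["ee_rot"],o["wrist_torque"])
E
```

```text
time: 36.28
tool_pos: [0.3885, 0.1281, 0.2186]
ee_rot: [3.141, -0.0, 1.571]
wrist_force: [-0.3, 0.3, -5.3]
width: 0.0141
time: 36.9
tool_pos: [0.5554, 0.1283, 0.2188]
ee_rot: [3.141, -0.0, 1.571]
wrist_force: [0.2, 0.3, -4.8]
width: 0.0137
36.9 [0.55538743 0.12829268 0.21880786] [ 3.14118190e+00 -7.86378454e-05  1.57137854e+00] [ 0.0248579   0.07244674 -0.02324803]
```

View pics/w19.png

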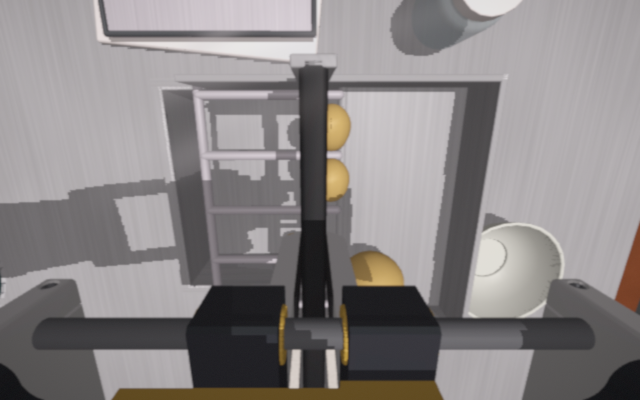

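```bash
python3 -m crank '[{"tx":0,"ty":2,"tz":0,"twist":0,"grip":0},{"tx":0,"ty":1,"tz":0,"twist":0,"grip":0},{"tx":0,"ty":0,"tz":0,"twist":0,"grip":0}]'
python3 - <<'E'
from h import *
o,p=snap("wrist","w20.png"); print(o["time"],o["tool_pos"],o["ee_rot"],o["wrist_torque"])
o,p=snap("scene","s20.png")
E
```

```text
time: 37.33
tool_pos: [0.5848, 0.1282, 0.2184]
ee_rot: [-3.141, 0.0, 1.571]
wrist_force: [-0.2, 0.2, -4.2]
width: 0.0139
37.325 [0.58483157 0.12821402 0.21840083] [-3.14092633e+00  9.64689577e-05  1.57112954e+00] [ 0.06750196  0.17802313 -0.04421646]
```

View pics/w20.png

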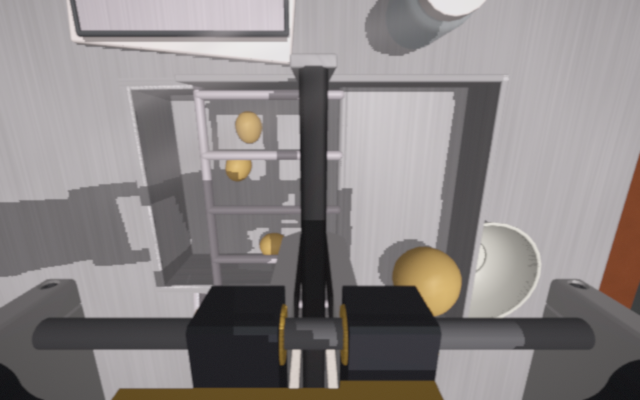

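View pics/s20.png

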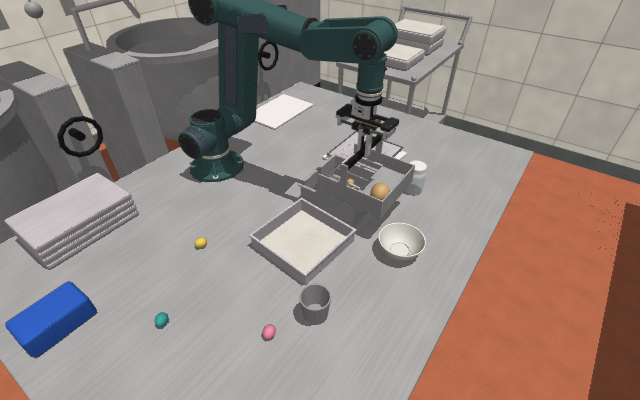

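```bash
python3 -m crank '[{"tx":0,"ty":-0.1,"tz":0,"twist":0,"grip":0},{"tx":0,"ty":-0.2,"tz":0,"twist":0,"grip":0},{"tx":0,"ty":-0.3,"tz":0,"twist":0,"grip":0},{"tx":0,"ty":-0.3,"tz":0,"twist":0,"grip":0},{"tx":0,"ty":-0.1,"tz":0,"twist":0,"grip":0}]'
python3 - <<'E'
from h import *
o,p=snap("wrist","w21.png"); print(o["time"],o["tool_pos"],o["ee_rot"],o["wrist_torque"])
for d in cams.outline_of(p,"small1_mid"): print(d["conf"],d["centre"],d["region"].sum(),onz(p,d["centre"],.02,o),onz(p,d["centre"],.12,o))
E
```

```text
time: 38.05
tool_pos: [0.5749, 0.1282, 0.2185]
ee_rot: [3.142, 0.0, 1.571]
wrist_force: [-0.2, -1.0, -4.8]
width: 0.0136
38.05 [0.57490589 0.1282112  0.21852941] [3.14157551e+00 4.49667306e-05 1.57123083e+00] [0.02065466 0.19095003 0.00810265]
```

View pics/w21.png

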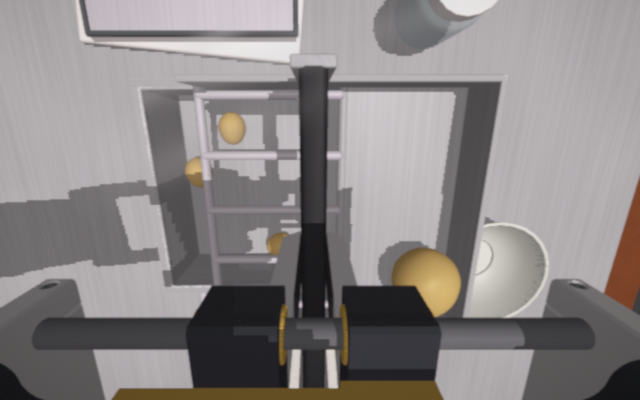

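All three small ones lie below the bars in the pan, at (232,128), (197,172) and (275,243). The large one is at the back of the riddle at (425,280). I'll check the pan through the scene camera, then carry the riddle over the tray gently.

```bash
python3 -m crank '[{"tx":-0.2,"ty":0,"tz":0,"twist":0,"grip":0},{"tx":-0.4,"ty":-0.1,"tz":0,"twist":0,"grip":0},{"tx":-0.7,"ty":-0.2,"tz":0,"twist":0,"grip":0},{"tx":-1,"ty":-0.4,"tz":0,"twist":0,"grip":0},{"tx":-1.3,"ty":-0.6,"tz":0,"twist":0,"grip":0},{"tx":-1.6,"ty":-0.8,"tz":0,"twist":0,"grip":0},{"tx":-1.8,"ty":-0.9,"tz":0,"twist":0,"grip":0},{"tx":-1.8,"ty":-0.9,"tz":0,"twist":0,"grip":0},{"tx":-1.8,"ty":-0.9,"tz":0,"twist":0,"grip":0},{"tx":-1.8,"ty":-0.9,"tz":0,"twist":0,"grip":0},{"tx":-1.8,"ty":-0.8,"tz":0,"twist":0,"grip":0},{"tx":-1.7,"ty":-0.6,"tz":0,"twist":0,"grip":0}]';  python3 -m crank '[{"tx":-1.5,"ty":-0.4,"tz":0,"twist":0,"grip":0},{"tx":-1.2,"ty":0,"tz":0,"twist":0,"grip":0},{"tx":-0.9,"ty":0,"tz":0,"twist":0,"grip":0},{"tx":-0.6,"ty":0,"tz":0,"twist":0,"grip":0},{"tx":-0.3,"ty":0,"tz":0,"twist":0,"grip":0},{"tx":0,"ty":0,"tz":0,"twist":0,"grip":0}]'
python3 - <<'E'
from h import *
o,p=snap("wrist","w22.png"); print(o["time"],o["tool_pos"],o["ee_rot"],o["wrist_torque"])
o,p=snap("scene","s22.png")
o,p=snap("top","t22.png")
E
```

```text
time: 39.65
tool_pos: [0.5037, -0.0321, 0.2185]
ee_rot: [3.141, 0.0, 1.571]
wrist_force: [0.4, 0.4, -5.3]
width: 0.014
time: 40.4
tool_pos: [0.5003, -0.0757, 0.2184]
ee_rot: [-3.141, -0.0, 1.571]
wrist_force: [0.5, 0.5, -5.1]
width: 0.014
40.4 [ 0.50033528 -0.07573867  0.21839106] [-3.14145404e+00 -1.78728622e-04  1.57129521e+00] [0.01212364 0.1889386  0.0163156 ]
```

View pics/w22.png

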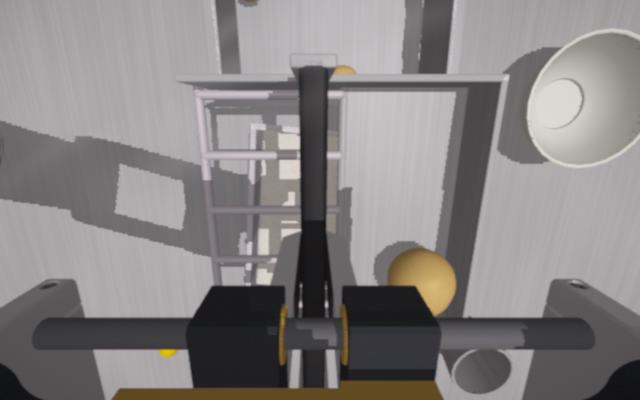

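View pics/t22.png

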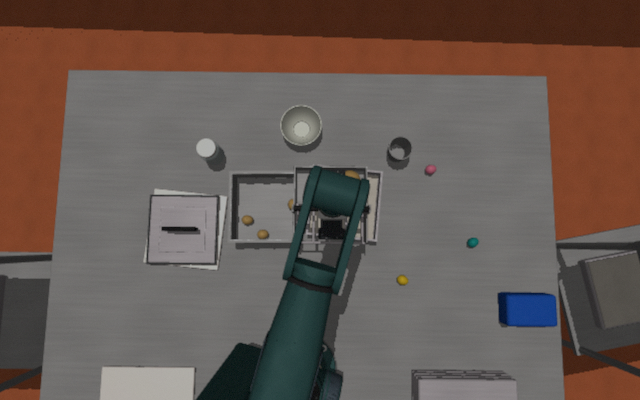

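```bash
python3 -m crank '[{"tx":0,"ty":3.3,"tz":0,"twist":0,"grip":0},{"tx":0,"ty":3.3,"tz":0,"twist":0,"grip":0},{"tx":0,"ty":3.3,"tz":0,"twist":0,"grip":0},{"tx":0,"ty":3.3,"tz":0,"twist":0,"grip":0},{"tx":0,"ty":3.3,"tz":0,"twist":0,"grip":0},{"tx":0,"ty":2.5,"tz":0,"twist":0,"grip":0}]'
python3 - <<'E'
from h import *
o,p=snap("wrist","w23.png"); print(o["time"],o["tool_pos"],o["ee_rot"],o["wrist_torque"])
o,p=snap("scene","s23.png")
E
```

```text
time: 41.3
tool_pos: [0.6916, -0.0753, 0.2176]
ee_rot: [-3.141, -0.0, 1.572]
wrist_force: [-0.3, -0.3, -5.3]
width: 0.0141
41.3 [ 0.69156736 -0.07527738  0.21764271] [-3.14100946e+00 -2.68626471e-04  1.57190357e+00] [ 0.041778    0.04723116 -0.01479831]
```

View pics/w23.png

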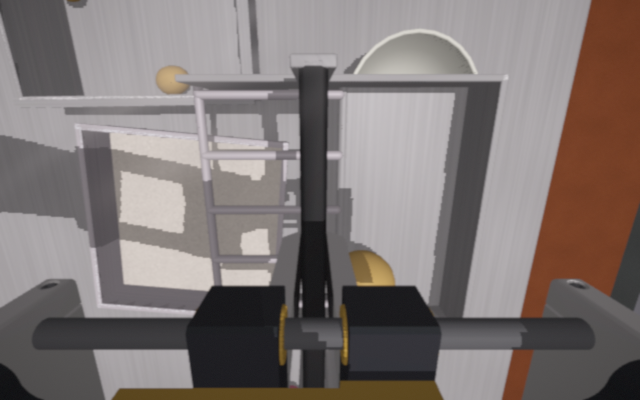

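View pics/s23.png

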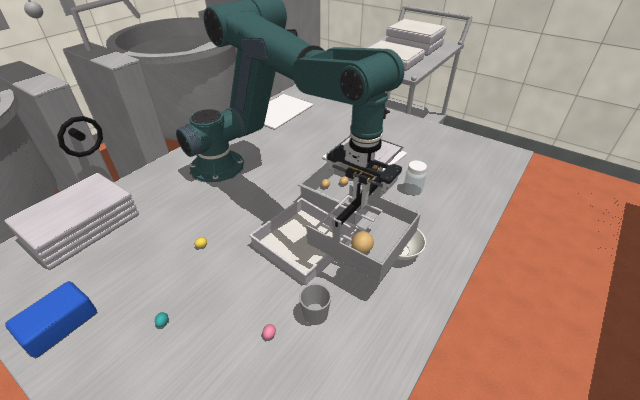

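Run:
```python
from h import *
o,p=snap("wrist","w24.png"); t=o["tool_pos"]
print(o["time"],t)
for d in cams.outline_of(p,"large1_mid"): print(d["conf"],d["centre"],rect(d["region"]),(onz(p,d["centre"],.1495,o)-t).round(3))
im=p["frame"][:,:,::-1]
for y in(-100,-50,0,50,100): print(y,[proj(p,[t[0]+x,t[1]+y/1000,t[2]+.008-.102],o).round() for x in(-.09,.02)])
cv2.imwrite("pics/c24.png",cv2.resize(im[60:330,180:520],None,fx=2.2,fy=2.2))
```

```text
41.4 [ 0.69217791 -0.07525383  0.21638345]
0.83 [380.5, 268.5] ((384.5, 267.5), (63.0, 37.0), 0.0) [ 0.058 -0.048 -0.067]
-100 [array([224., 302.]), array([333., 302.])]
-50 [array([220., 257.]), array([334., 257.])]
0 [array([216., 207.]), array([335., 207.])]
50 [array([210., 152.]), array([337., 152.])]
100 [array([205.,  91.]), array([338.,  91.])]
```

View pics/c24.png

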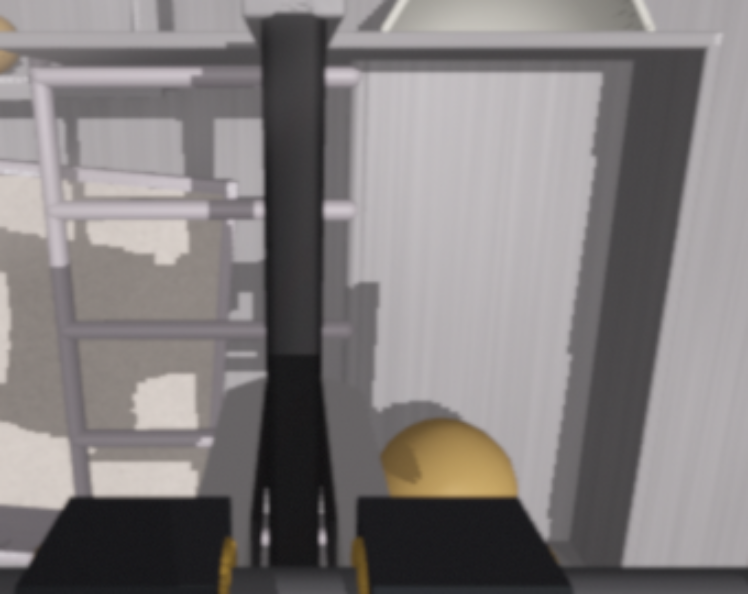

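```bash
python3 -m crank '[{"tx":-0.1,"ty":-0.5,"tz":0,"twist":0,"grip":0},{"tx":-0.2,"ty":-1,"tz":0,"twist":0,"grip":0},{"tx":-0.3,"ty":-1.4,"tz":0,"twist":0,"grip":0},{"tx":-0.4,"ty":-1.8,"tz":0,"twist":0,"grip":0},{"tx":-0.5,"ty":-1.8,"tz":0,"twist":0,"grip":0},{"tx":-0.6,"ty":-1.8,"tz":0,"twist":0,"grip":0},{"tx":-0.7,"ty":-1.8,"tz":0,"twist":0,"grip":0},{"tx":-0.7,"ty":-1.8,"tz":0,"twist":0,"grip":0},{"tx":-0.7,"ty":-1.8,"tz":0,"twist":0,"grip":0},{"tx":-0.7,"ty":-1.8,"tz":0,"twist":0,"grip":0},{"tx":-0.6,"ty":-1.8,"tz":0,"twist":0,"grip":0},{"tx":-0.3,"ty":-1.8,"tz":0,"twist":0,"grip":0}]';  python3 -m crank '[{"tx":1.6,"ty":0,"tz":0,"twist":0,"grip":0},{"tx":1.6,"ty":0,"tz":0,"twist":0,"grip":0}]'
python3 - <<'E'
from h import *
o,p=snap("wrist","w25.png"); print(o["time"],o["tool_pos"],o["ee_rot"],o["wrist_torque"])
E
```

```text
time: 43.0
tool_pos: [0.4973, -0.1341, 0.2191]
ee_rot: [3.141, 0.001, 1.57]
wrist_force: [-1.3, -1.1, -4.5]
width: 0.014
time: 43.25
tool_pos: [0.4989, -0.1008, 0.2191]
ee_rot: [3.14, -0.0, 1.571]
wrist_force: [1.1, 0.1, -5.2]
width: 0.0136
43.25 [ 0.49887496 -0.1008064   0.21908913] [ 3.13995392e+00 -7.88086453e-05  1.57068373e+00] [-0.03205736  0.10337792 -0.03656258]
```

View pics/w25.png

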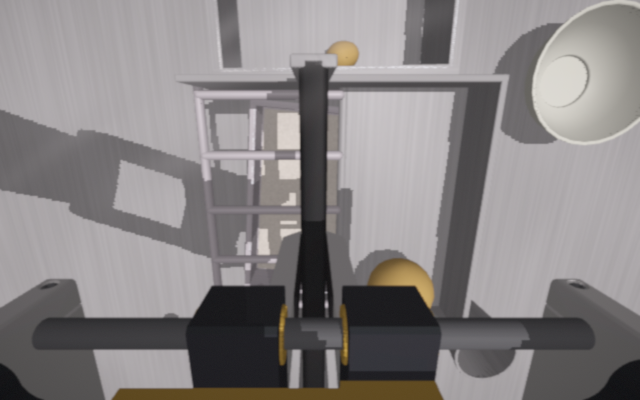

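```bash
python3 -m crank '[{"tx":0.9,"ty":3.3,"tz":0,"twist":0,"grip":0},{"tx":0.7,"ty":3.3,"tz":0,"twist":0,"grip":0},{"tx":0.6,"ty":3.3,"tz":0,"twist":0,"grip":0},{"tx":0.5,"ty":3.3,"tz":0,"twist":0,"grip":0},{"tx":0.4,"ty":3.3,"tz":0,"twist":0,"grip":0}]'
python3 - <<'E'
from h import *
o,p=snap("wrist","w26.png"); print(o["time"],o["tool_pos"],o["ee_rot"],o["wrist_torque"]); t=o["tool_pos"]
for y in (-.06,-.068,-.077): print(y,proj(p,t+[.06,y,-.068],o))
E
```

```text
time: 43.92
tool_pos: [0.6657, -0.0693, 0.218]
ee_rot: [-3.141, -0.0, 1.573]
wrist_force: [0.2, -0.8, -4.5]
width: 0.014
43.925 [ 0.6656733  -0.06932351  0.21799668] [-3.14137366e+00 -9.80830229e-05  1.57283092e+00] [ 0.02026708  0.0330798  -0.04665144]
-0.06 [381.0364444  280.18712647]
-0.068 [380.46637518 288.10809773]
-0.077 [379.83620312 296.86418315]
```

View pics/w26.png

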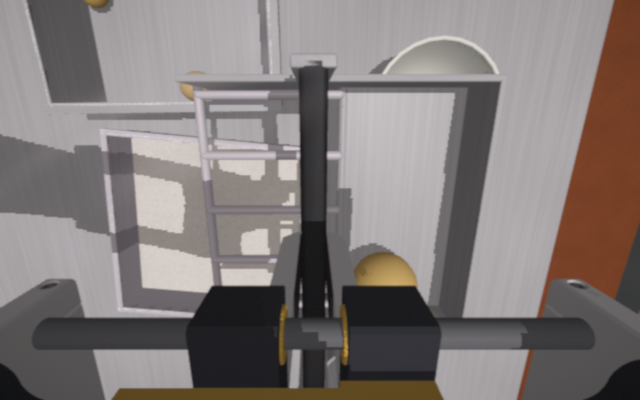

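```bash
python3 -m crank '[{"tx":-0.1,"ty":-0.5,"tz":0,"twist":0,"grip":0},{"tx":-0.2,"ty":-1,"tz":0,"twist":0,"grip":0},{"tx":-0.3,"ty":-1.4,"tz":0,"twist":0,"grip":0},{"tx":-0.4,"ty":-1.8,"tz":0,"twist":0,"grip":0},{"tx":-0.5,"ty":-1.8,"tz":0,"twist":0,"grip":0},{"tx":-0.6,"ty":-1.8,"tz":0,"twist":0,"grip":0},{"tx":-0.7,"ty":-1.8,"tz":0,"twist":0,"grip":0},{"tx":-0.8,"ty":-1.8,"tz":0,"twist":0,"grip":0},{"tx":-0.9,"ty":-1.8,"tz":0,"twist":0,"grip":0},{"tx":-1.0,"ty":-1.8,"tz":0,"twist":0,"grip":0},{"tx":-1.1,"ty":-1.5,"tz":0,"twist":0,"grip":0},{"tx":-1.1,"ty":-1,"tz":0,"twist":0,"grip":0}]';  python3 -m crank '[{"tx":-1.1,"ty":-0.5,"tz":0,"twist":0,"grip":0},{"tx":-0.9,"ty":0,"tz":0,"twist":0,"grip":0},{"tx":-0.6,"ty":0,"tz":0,"twist":0,"grip":0},{"tx":-0.3,"ty":0,"tz":0,"twist":0,"grip":0},{"tx":0.2,"ty":0,"tz":0,"twist":0,"grip":0}]'
python3 - <<'E'
from h import *
o,p=snap("wrist","w27.png"); print(o["time"],o["tool_pos"],o["ee_rot"],o["wrist_torque"])
E
```

```text
time: 45.48
tool_pos: [0.4832, -0.1486, 0.2188]
ee_rot: [3.141, 0.001, 1.571]
wrist_force: [-0.3, 0.9, -4.5]
width: 0.014
time: 46.1
tool_pos: [0.4795, -0.1748, 0.2182]
ee_rot: [-3.141, -0.0, 1.571]
wrist_force: [0.3, 0.8, -4.3]
width: 0.0141
46.1 [ 0.47950503 -0.17484661  0.21823941] [-3.14126348e+00 -3.92034051e-04  1.57104127e+00] [ 0.0736242   0.18816917 -0.03570076]
```

View pics/w27.png

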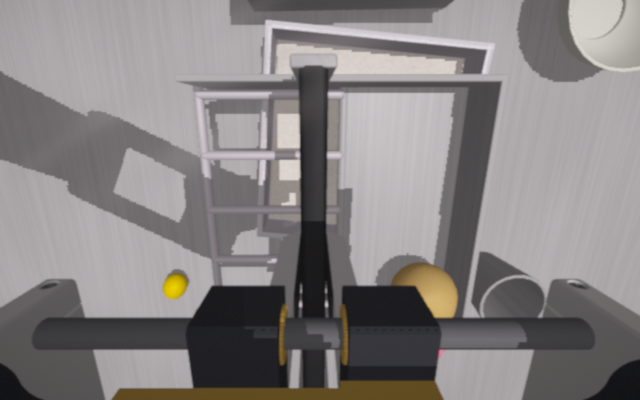

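```bash
python3 -m crank '[{"tx":0.3,"ty":0,"tz":0,"twist":0,"grip":0},{"tx":0.5,"ty":1.5,"tz":0,"twist":0,"grip":0},{"tx":0.8,"ty":3.5,"tz":0,"twist":0,"grip":0},{"tx":1.1,"ty":3.5,"tz":0,"twist":0,"grip":0},{"tx":1.4,"ty":3.5,"tz":0,"twist":0,"grip":0},{"tx":1.7,"ty":3.5,"tz":0,"twist":0,"grip":0},{"tx":2,"ty":3.5,"tz":0,"twist":0,"grip":0}]'
python3 - <<'E'
from h import *
o,p=snap("wrist","w28.png"); print(o["time"],o["tool_pos"],o["ee_rot"],o["wrist_torque"])
E
```

```text
time: 47.02
tool_pos: [0.6714, -0.0955, 0.2178]
ee_rot: [3.141, -0.0, 1.571]
wrist_force: [0.1, 0.3, -4.4]
width: 0.0141
47.025 [ 0.67136604 -0.09547304  0.21781137] [ 3.14125528e+00 -2.33227859e-04  1.57149430e+00] [-0.02562924  0.13294758  0.00909687]
```

View pics/w28.png

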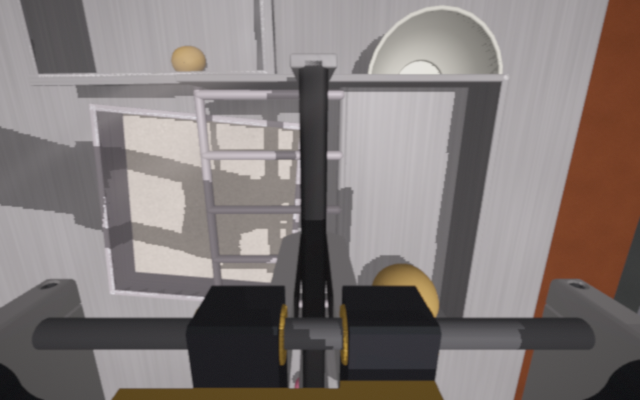

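Run:
```python
from h import *
for i in range(4):
    o,p=snap("wrist"); t=o["tool_pos"]
    d=cams.outline_of(p,"large1_mid")
    for e in d[:1]:
        b=rect(e["region"]); print(o["time"],t.round(3),e["conf"],e["centre"],cv2.boundingRect(e["region"].astype(np.uint8)))
```

```text
47.075 [ 0.675 -0.092  0.216] 0.71 [425.5, 278.8] (382, 259, 70, 60)
47.175 [ 0.671 -0.095  0.216] 0.58 [428.5, 275.6] (389, 249, 70, 68)
47.275 [ 0.669 -0.096  0.218] 0.64 [425.3, 270.6] (388, 243, 71, 70)
47.375 [ 0.669 -0.097  0.219] 0.71 [430.3, 272.9] (390, 245, 71, 68)
```

```bash
python3 -m crank '[{"tx":0.1,"ty":-1,"tz":-0.3,"twist":0,"grip":0},{"tx":0.2,"ty":-2,"tz":-0.3,"twist":0,"grip":0},{"tx":0.3,"ty":-2.5,"tz":-0.2,"twist":0,"grip":0},{"tx":0.3,"ty":-2.5,"tz":0,"twist":0,"grip":0},{"tx":0.4,"ty":-2.5,"tz":0,"twist":0,"grip":0},{"tx":0.4,"ty":-2.5,"tz":0,"twist":0,"grip":0},{"tx":0.5,"ty":-2.5,"tz":0,"twist":0,"grip":0},{"tx":0.5,"ty":-2.5,"tz":0,"twist":0,"grip":0},{"tx":0.6,"ty":-2.5,"tz":0,"twist":0,"grip":0},{"tx":0.6,"ty":-2.5,"tz":0,"twist":0,"grip":0}]';  python3 -m crank '[{"tx":0.7,"ty":5,"tz":0,"twist":0,"grip":0},{"tx":0.7,"ty":5,"tz":0,"twist":0,"grip":0},{"tx":0.7,"ty":5,"tz":0,"twist":0,"grip":0}]'
python3 - <<'E'
from h import *
o,p=snap("wrist","w29.png"); print(o["time"],o["tool_pos"],o["ee_rot"],o["wrist_torque"])
E
```

```text
time: 48.72
tool_pos: [0.4375, -0.0578, 0.2272]
ee_rot: [3.14, 0.0, 1.57]
wrist_force: [0.8, -0.1, -5.4]
width: 0.0137
time: 49.1
tool_pos: [0.5897, -0.0369, 0.228]
ee_rot: [3.139, 0.001, 1.57]
wrist_force: [0.3, -1.0, -5.7]
width: 0.014
49.1 [ 0.58973732 -0.03687126  0.22800717] [3.13905062e+00 6.31791062e-04 1.57036686e+00] [0.044039   0.05323032 0.02624914]
```

View pics/w29.png

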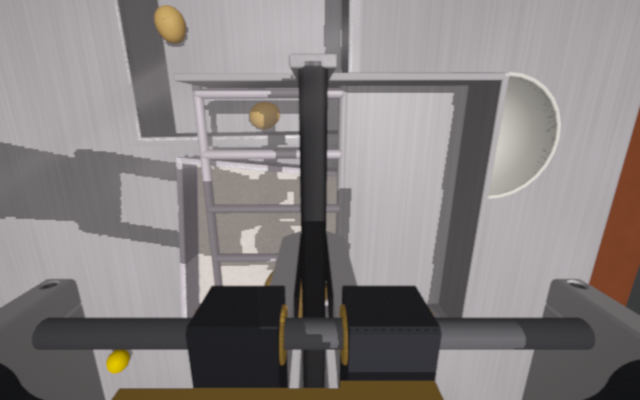

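```bash
python3 -m crank '[{"tx":0.2,"ty":5,"tz":0,"twist":0,"grip":0},{"tx":0,"ty":4.5,"tz":0,"twist":0,"grip":0}]'
python3 - <<'E'
from h import *
o,p=snap("wrist","w30.png"); print(o["time"],o["tool_pos"],o["ee_rot"],o["wrist_torque"])
o,p=snap("scene","s30.png")
E
```

```text
time: 49.4
tool_pos: [0.6846, -0.0349, 0.2268]
ee_rot: [3.141, 0.0, 1.571]
wrist_force: [-0.3, 0.1, -4.2]
width: 0.0139
49.4 [ 0.68462139 -0.03485907  0.22680252] [3.14124618e+00 4.73610422e-05 1.57084456e+00] [-0.05678214 -0.05866361 -0.0371229 ]
```

View pics/w30.png

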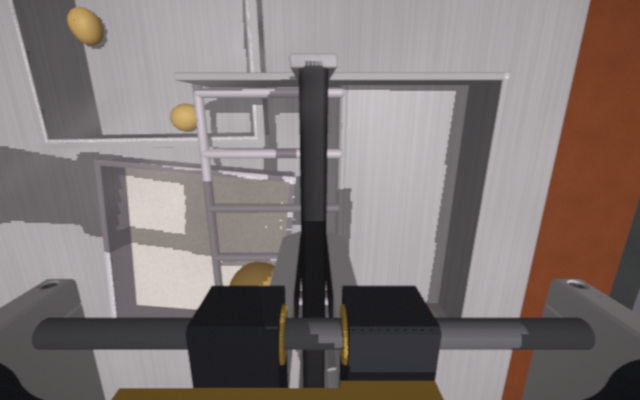

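View pics/s30.png

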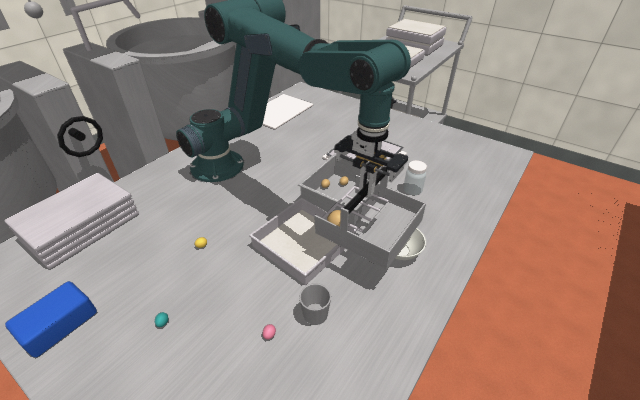

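```bash
python3 -m crank '[{"tx":0,"ty":-0.6,"tz":0,"twist":0,"grip":0},{"tx":0,"ty":-1.2,"tz":0,"twist":0,"grip":0},{"tx":0,"ty":-1.8,"tz":0,"twist":0,"grip":0},{"tx":0,"ty":-2,"tz":0,"twist":0,"grip":0},{"tx":0,"ty":-2,"tz":0,"twist":0,"grip":0},{"tx":0,"ty":-2,"tz":0,"twist":0,"grip":0},{"tx":0,"ty":-2,"tz":0,"twist":0,"grip":0},{"tx":0,"ty":-2,"tz":0,"twist":0,"grip":0},{"tx":0,"ty":-2,"tz":0,"twist":0,"grip":0},{"tx":0,"ty":6,"tz":0,"twist":0,"grip":0},{"tx":0,"ty":6,"tz":0,"twist":0,"grip":0},{"tx":0,"ty":5,"tz":0,"twist":0,"grip":0}]'
python3 - <<'E'
from h import *
o,p=snap("wrist","w31.png"); print(o["time"],o["tool_pos"],o["ee_rot"],o["wrist_torque"])
o,p=snap("scene","s31.png")
E
```

```text
time: 51.0
tool_pos: [0.6981, -0.035, 0.2292]
ee_rot: [3.138, 0.001, 1.571]
wrist_force: [0.9, 0.5, -4.8]
width: 0.0137
51.0 [ 0.69807481 -0.03497784  0.22921011] [3.13830082e+00 5.61940990e-04 1.57061467e+00] [ 0.00836826 -0.04742719  0.06774767]
```

View pics/w31.png

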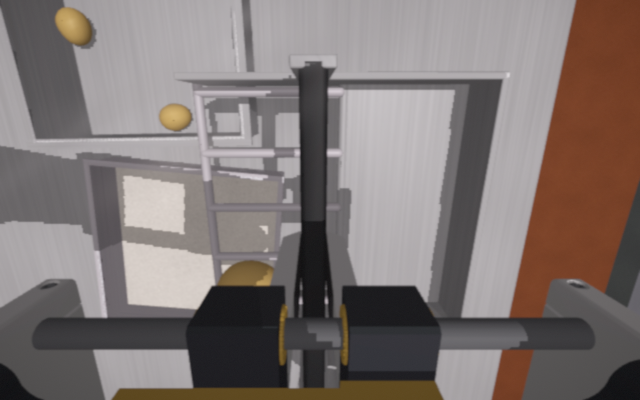

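View pics/s31.png

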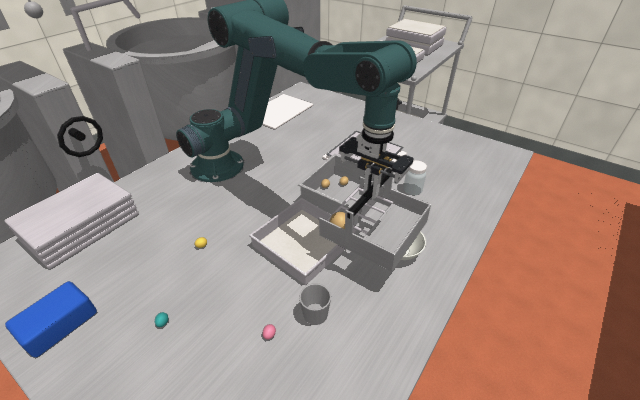

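```bash
python3 -m crank '[{"tx":-0.2,"ty":-0.3,"tz":0.1,"twist":0,"grip":0},{"tx":-0.4,"ty":-0.6,"tz":0.2,"twist":0,"grip":0},{"tx":-0.6,"ty":-0.9,"tz":0.2,"twist":0,"grip":0},{"tx":-0.7,"ty":-1.2,"tz":0.2,"twist":0,"grip":0},{"tx":-0.7,"ty":-1.5,"tz":0.2,"twist":0,"grip":0},{"tx":-0.7,"ty":-1.7,"tz":0.1,"twist":0,"grip":0},{"tx":-0.6,"ty":-1.7,"tz":0,"twist":0,"grip":0},{"tx":-0.5,"ty":-1.7,"tz":0,"twist":0,"grip":0},{"tx":-0.4,"ty":-1.5,"tz":0,"twist":0,"grip":0},{"tx":-0.2,"ty":-1,"tz":0,"twist":0,"grip":0},{"tx":0,"ty":-0.5,"tz":0,"twist":0,"grip":0},{"tx":0,"ty":0,"tz":0,"twist":0,"grip":0}]'
python3 - <<'E'
from h import *
o,p=snap("wrist","w32.png"); print(o["time"],o["tool_pos"],o["ee_rot"],o["wrist_torque"])
E
```

```text
time: 52.6
tool_pos: [0.572, -0.0848, 0.2169]
ee_rot: [3.141, 0.0, 1.571]
wrist_force: [-0.3, 0.3, -5.0]
width: 0.014
52.6 [ 0.57204821 -0.0847632   0.21686879] [3.14060615e+00 1.61191025e-04 1.57110851e+00] [ 0.09429612  0.05586285 -0.04682774]
```

View pics/w32.png

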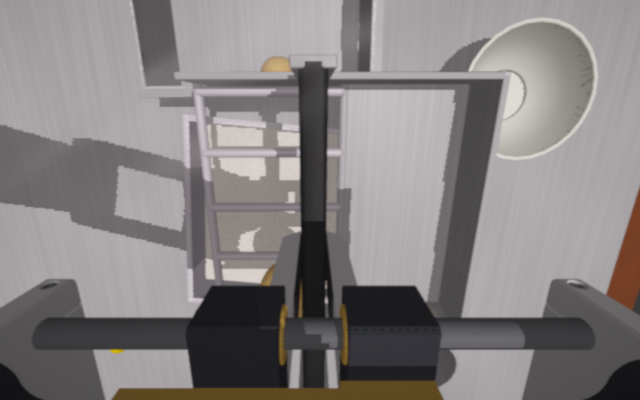

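```bash
python3 -m crank '[{"tx":0,"ty":2,"tz":0,"twist":0,"grip":0},{"tx":0,"ty":2,"tz":0,"twist":0,"grip":0},{"tx":0,"ty":2,"tz":0,"twist":0,"grip":0},{"tx":0,"ty":0.5,"tz":0,"twist":0,"grip":0},{"tx":0,"ty":-3.8,"tz":-4.8,"twist":0,"grip":0},{"tx":0,"ty":4.2,"tz":4.4,"twist":0,"grip":0},{"tx":0,"ty":5,"tz":0.4,"twist":0,"grip":0}]'
python3 - <<'E'
from h import *
o,p=snap("wrist","w33.png"); print(o["time"],o["tool_pos"],o["ee_rot"],o["wrist_torque"])
o,p=snap("scene","s33.png")
E
```

```text
time: 53.52
tool_pos: [0.6889, -0.0844, 0.2134]
ee_rot: [-3.134, -0.001, 1.571]
wrist_force: [-0.3, -0.4, -6.0]
width: 0.0139
53.525 [ 0.688916   -0.08438022  0.2133733 ] [-3.13436599e+00 -1.12762429e-03  1.57068507e+00] [ 0.07109129  0.00425736 -0.0746414 ]
```

View pics/w33.png

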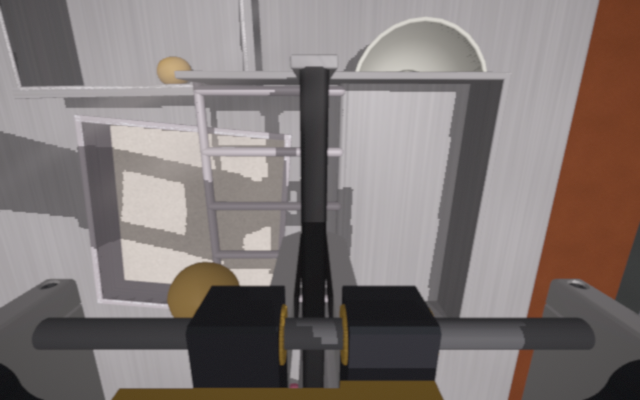

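View pics/s33.png

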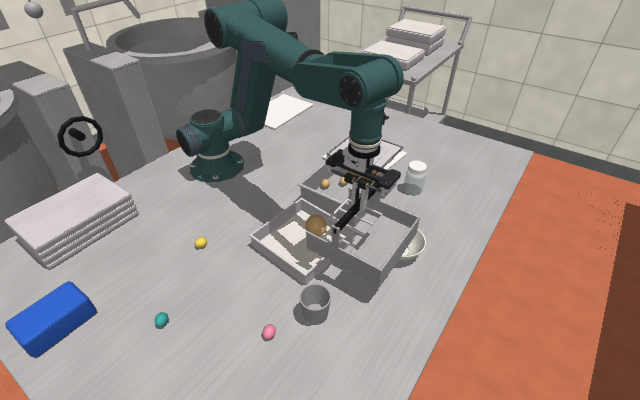

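```bash
python3 -m crank '[{"tx":0,"ty":4.5,"tz":0,"twist":0,"grip":0},{"tx":0,"ty":0.5,"tz":0,"twist":0,"grip":0}]'
python3 - <<'E'
from h import *
o,p=snap("wrist","w34.png"); print(o["time"],o["tool_pos"],o["ee_rot"],o["wrist_torque"])
o,p=snap("scene","s34.png")
E
```

```text
time: 53.88
tool_pos: [0.7422, -0.0846, 0.2129]
ee_rot: [-3.138, -0.001, 1.572]
wrist_force: [-0.8, 0.3, -5.1]
width: 0.0136
53.875 [ 0.74218273 -0.08458866  0.21292727] [-3.13757993e+00 -7.25286096e-04  1.57165369e+00] [ 0.0571215   0.15254634 -0.03395555]
```

View pics/w34.png

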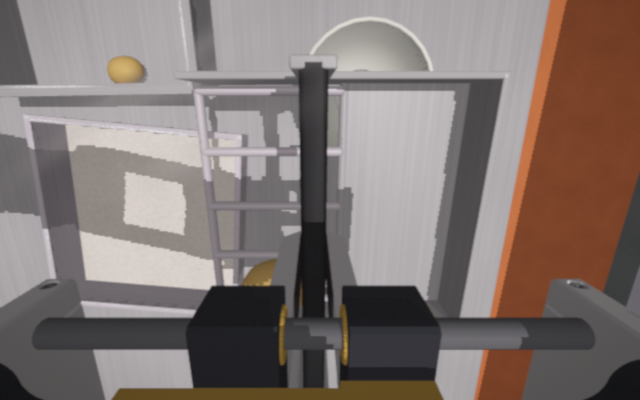

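View pics/s34.png

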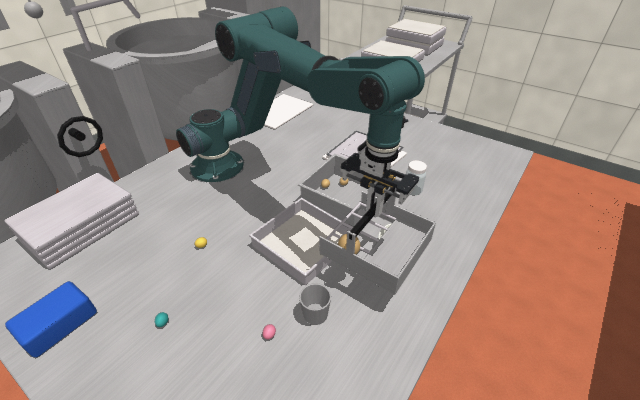

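```bash
python3 -m crank '[{"tx":0,"ty":-0.4,"tz":-0.2,"twist":0,"grip":0},{"tx":0,"ty":-0.8,"tz":-0.2,"twist":0,"grip":0},{"tx":0,"ty":-1.2,"tz":-0.1,"twist":0,"grip":0},{"tx":0,"ty":-1.6,"tz":0,"twist":0,"grip":0},{"tx":0,"ty":-1.8,"tz":0,"twist":0,"grip":0},{"tx":0,"ty":-1.8,"tz":0,"twist":0,"grip":0},{"tx":0,"ty":-1.8,"tz":0,"twist":0,"grip":0},{"tx":0,"ty":-1.8,"tz":0,"twist":0,"grip":0},{"tx":0,"ty":-1.8,"tz":0,"twist":0,"grip":0},{"tx":0,"ty":-1.8,"tz":0,"twist":0,"grip":0},{"tx":0,"ty":-1.5,"tz":0,"twist":0,"grip":0},{"tx":0,"ty":-0.7,"tz":0,"twist":0,"grip":0}]'
python3 - <<'E'
from h import *
o,p=snap("wrist","w35.png"); print(o["time"],o["tool_pos"],o["ee_rot"],o["wrist_torque"])
E
```

```text
time: 55.48
tool_pos: [0.5697, -0.0848, 0.2231]
ee_rot: [3.139, 0.001, 1.571]
wrist_force: [-0.7, 0.5, -4.8]
width: 0.0135
55.475 [ 0.56972522 -0.08478204  0.22309092] [3.13939639e+00 7.72863669e-04 1.57077057e+00] [ 0.01470487  0.06047736 -0.03194454]
```

View pics/w35.png

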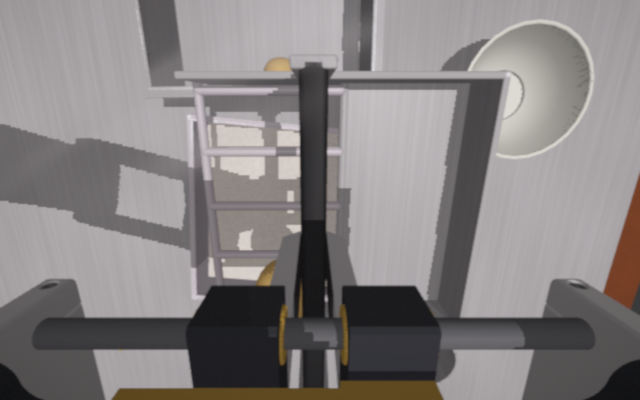

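```bash
python3 -m crank '[{"tx":0,"ty":2,"tz":0,"twist":0,"grip":0},{"tx":0,"ty":2,"tz":0,"twist":0,"grip":0},{"tx":0,"ty":2,"tz":0,"twist":0,"grip":0},{"tx":0,"ty":0.5,"tz":0,"twist":0,"grip":0},{"tx":0,"ty":-3.8,"tz":-4.9,"twist":0,"grip":0},{"tx":0,"ty":4.5,"tz":4.3,"twist":0,"grip":0},{"tx":0,"ty":6.1,"tz":0.5,"twist":0,"grip":0},{"tx":0,"ty":4.5,"tz":0,"twist":0,"grip":0},{"tx":0,"ty":0,"tz":0,"twist":0,"grip":0}]'
python3 - <<'E'
from h import *
o,p=snap("wrist","w36.png"); print(o["time"],o["tool_pos"],o["ee_rot"],o["wrist_torque"])
o,p=snap("scene","s36.png")
E
```

```text
time: 56.65
tool_pos: [0.7508, -0.0846, 0.2167]
ee_rot: [-3.136, -0.001, 1.572]
wrist_force: [0.0, -0.3, -6.1]
width: 0.0138
56.65 [ 0.7508374  -0.08457775  0.2166664 ] [-3.13552436e+00 -1.29423491e-03  1.57179203e+00] [ 0.08234605  0.05158166 -0.02263355]
```

View pics/w36.png

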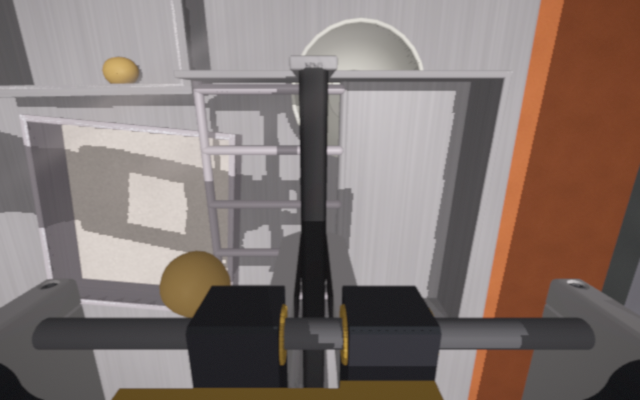

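View pics/s36.png

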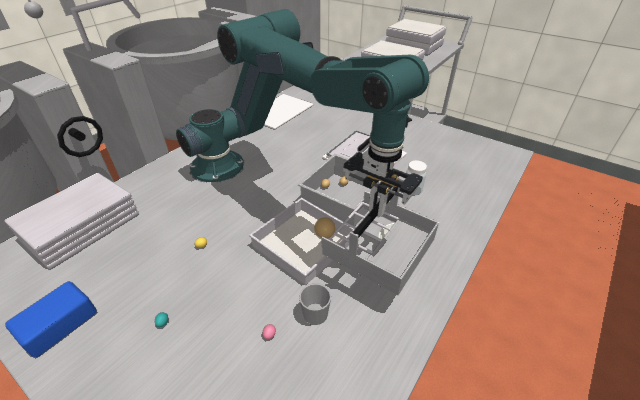

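Run:
```python
from h import *
o,p=snap("wrist","w37.png"); t=o["tool_pos"]; print(o["time"])
d=cams.outline_of(p,"large1_mid")
for e in d[:2]: print(e["conf"],e["centre"],cv2.boundingRect(e["region"].astype(np.uint8)),[(onz(p,e["centre"],t[2]-z,o)-t).round(3) for z in(.05,.0725,.1,.17)])
```

```text
56.75
0.79 [181.1, 269.6] (150, 240, 63, 64) [array([-0.108, -0.04 , -0.05 ]), array([-0.119, -0.052, -0.073]), array([-0.133, -0.067, -0.1  ]), array([-0.167, -0.106, -0.17 ])]
```

View pics/w37.png

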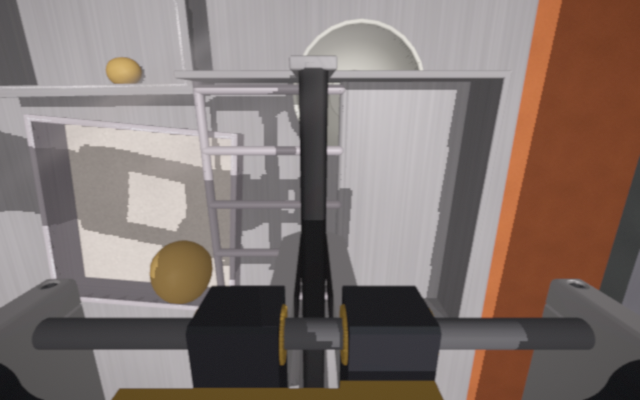

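```bash
python3 -m crank '[{"tx":0,"ty":0,"tz":0,"twist":0,"grip":0},{"tx":0,"ty":0,"tz":-0.5,"twist":0,"grip":0},{"tx":0,"ty":0,"tz":-1,"twist":0,"grip":0},{"tx":0,"ty":0,"tz":-0.5,"twist":0,"grip":0}]'
python3 - <<'E'
from h import *
o,p=snap("scene","s38.png"); print(o["time"],o["tool_pos"])
o,p=snap("wrist","w38.png")
E
```

```text
time: 57.35
tool_pos: [0.7495, -0.0848, 0.2445]
ee_rot: [3.139, 0.001, 1.571]
wrist_force: [-0.3, 0.8, -4.4]
width: 0.0138
57.35 [ 0.74952438 -0.08483621  0.24454795]
```

View pics/s38.png

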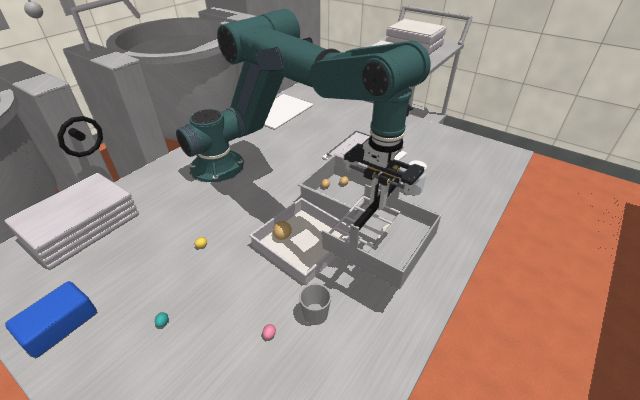

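View pics/w38.png

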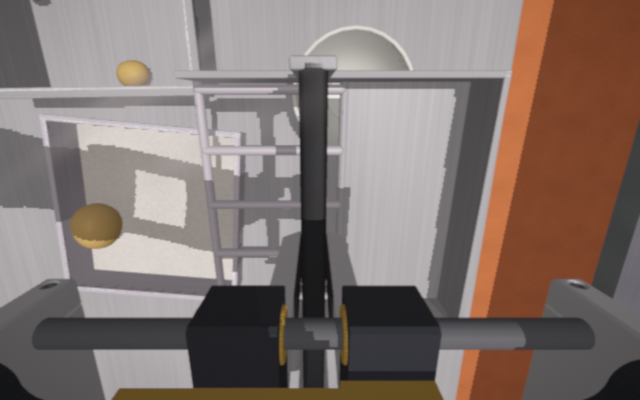

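```bash
python3 -m crank '[{"tx":-1.5,"ty":-1.5,"tz":0,"twist":0.5,"grip":0},{"tx":-3,"ty":-3,"tz":0,"twist":0.6,"grip":0},{"tx":-4.2,"ty":-4,"tz":0,"twist":0.6,"grip":0},{"tx":-4.2,"ty":-4,"tz":0,"twist":0,"grip":0},{"tx":-4.2,"ty":-4,"tz":0,"twist":0,"grip":0},{"tx":-4.2,"ty":-4,"tz":0,"twist":0,"grip":0},{"tx":-4.2,"ty":-4,"tz":0,"twist":0,"grip":0},{"tx":-3,"ty":-3,"tz":0,"twist":0,"grip":0},{"tx":-1.5,"ty":-1.5,"tz":0,"twist":0,"grip":0},{"tx":0,"ty":0,"tz":0,"twist":0,"grip":0}]'
python3 - <<'E'
from h import *
o,p=snap("scene","s39.png"); print(o["time"],o["tool_pos"],o["ee_rot"])
o,p=snap("wrist","w39.png")
o,p=snap("top","t39.png")
E
```

```text
time: 58.7
tool_pos: [0.4518, -0.3781, 0.2426]
ee_rot: [3.141, -0.0, 1.54]
wrist_force: [1.4, 1.5, -4.3]
width: 0.014
58.7 [ 0.45175746 -0.37811814  0.24256124] [ 3.14089763e+00 -3.12741802e-04  1.53972236e+00]
```

View pics/w39.png

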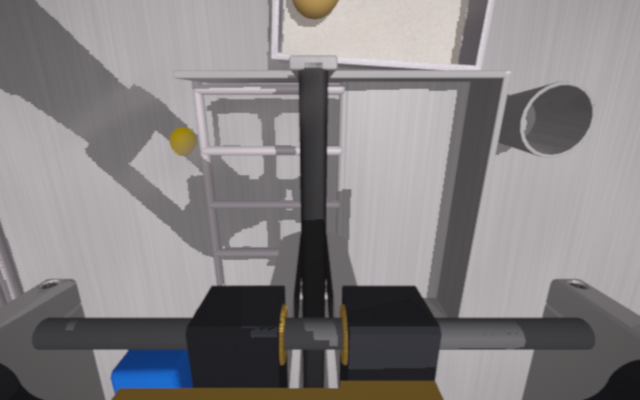

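View pics/t39.png

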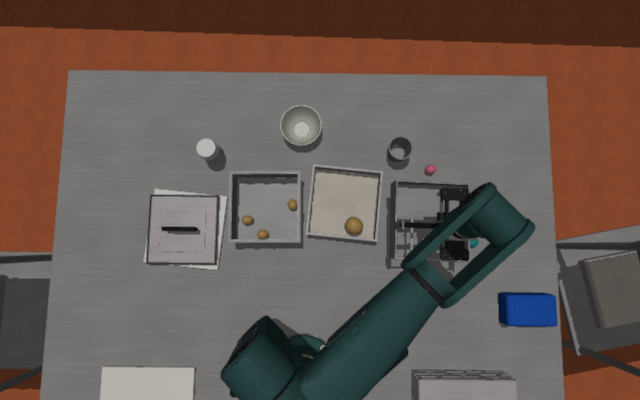

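View pics/s39.png

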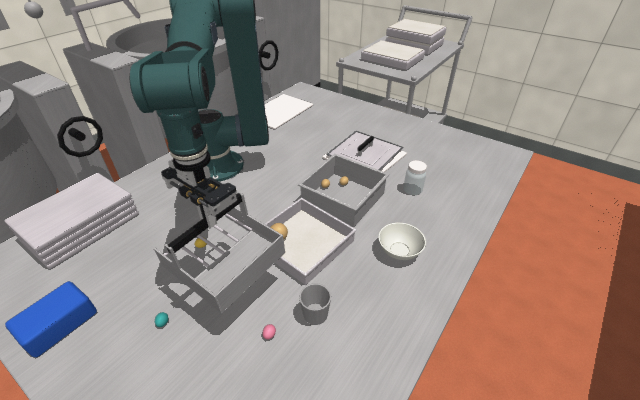

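```bash
python3 -m crank '[{"tx":-0.8,"ty":-0.2,"tz":0.5,"twist":0,"grip":0},{"tx":-0.8,"ty":-0.2,"tz":1.5,"twist":0,"grip":0},{"tx":0,"ty":0,"tz":2,"twist":0,"grip":0},{"tx":0,"ty":0,"tz":2,"twist":0,"grip":0},{"tx":0,"ty":0,"tz":2,"twist":0,"grip":0},{"tx":0,"ty":0,"tz":1.5,"twist":0,"grip":0},{"tx":0,"ty":0,"tz":1,"twist":0,"grip":0},{"tx":0,"ty":0,"tz":0.5,"twist":0,"grip":0},{"tx":0,"ty":0,"tz":0.3,"twist":0,"grip":0},{"tx":0,"ty":0,"tz":0.2,"twist":0,"grip":0},{"tx":0,"ty":0,"tz":0.1,"twist":0,"grip":0},{"tx":0,"ty":0,"tz":0,"twist":0,"grip":0}]'
```

```text
time: 60.35
tool_pos: [0.4485, -0.3935, 0.1278]
ee_rot: [3.139, 0.001, 1.542]
wrist_force: [-0.4, 5.0, 4.6]
width: 0.0142
```

```bash
python3 -m crank '[{"tx":0,"ty":0,"tz":0.1,"twist":0,"grip":0},{"tx":0,"ty":0,"tz":0.1,"twist":0,"grip":0},{"tx":0,"ty":0,"tz":0,"twist":0,"grip":0}]'
```

```text
time: 60.72
tool_pos: [0.4483, -0.3937, 0.1262]
ee_rot: [3.14, 0.001, 1.542]
wrist_force: [-1.0, 6.5, 9.3]
width: 0.0139
```

Contact is on one edge because the riddle slipped slightly in the grip. The gap is only a few mm, so I'll release it here and let it settle flat.

```bash
python3 -m crank '[{"tx":0,"ty":0,"tz":0,"twist":0,"grip":0.3},{"tx":0,"ty":0,"tz":0,"twist":0,"grip":0.6},{"tx":0,"ty":0,"tz":0,"twist":0,"grip":0.6},{"tx":0,"ty":0,"tz":0,"twist":0,"grip":0.6},{"tx":0,"ty":0,"tz":0,"twist":0,"grip":0.6},{"tx":0,"ty":0,"tz":-1,"twist":0,"grip":0.6},{"tx":0,"ty":0,"tz":-3,"twist":0,"grip":0.6},{"tx":0,"ty":0,"tz":-5,"twist":0,"grip":0.6},{"tx":0,"ty":0,"tz":-5,"twist":0,"grip":0.6},{"tx":0,"ty":0,"tz":-2,"twist":0,"grip":0.6}]'
python3 - <<'E'
from h import *
o,p=snap("wrist","w40.png"); print(o["time"],o["tool_pos"],o["ee_rot"])
o,p=snap("scene","s40.png"); im=p["frame"][:,:,::-1]
cv2.imwrite("pics/c40.png",cv2.resize(im[130:345,130:400],None,fx=2.7,fy=2.7,interpolation=cv2.INTER_CUBIC))
E
```

```text
time: 61.98
tool_pos: [0.4484, -0.3943, 0.2901]
ee_rot: [3.136, 0.006, 1.542]
wrist_force: [0.8, 1.0, -0.8]
width: 0.0562
61.975 [ 0.44836218 -0.39426826  0.29012218] [3.1358769  0.00585249 1.54152073]
```

View pics/c40.png

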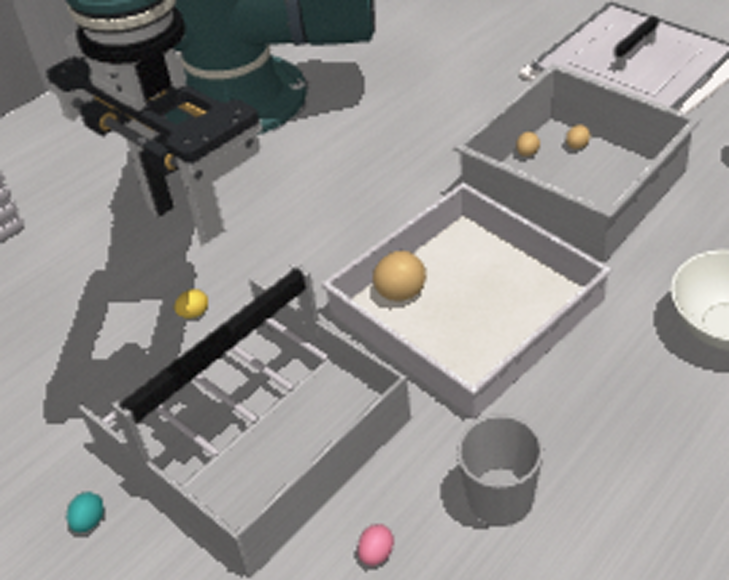

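View pics/w40.png

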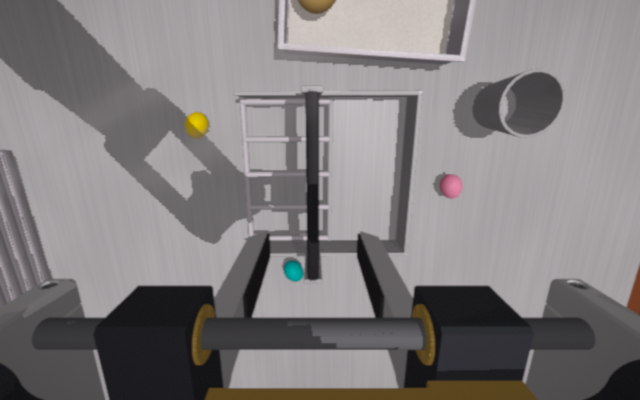

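```bash
python3 -m crank '[{"tx":3,"ty":0,"tz":0,"twist":-1.7,"grip":0.6},{"tx":6,"ty":0,"tz":0,"twist":0,"grip":0.6},{"tx":6,"ty":0,"tz":0,"twist":0,"grip":0.6},{"tx":6,"ty":0,"tz":0,"twist":0,"grip":0.6},{"tx":6,"ty":0,"tz":0,"twist":0,"grip":0.6},{"tx":6,"ty":0,"tz":0,"twist":0,"grip":0.6},{"tx":6,"ty":0,"tz":0,"twist":0,"grip":0.6},{"tx":6,"ty":0,"tz":0,"twist":0,"grip":0.6},{"tx":6,"ty":0,"tz":0,"twist":0,"grip":0.6},{"tx":6,"ty":0,"tz":0,"twist":0,"grip":0.6},{"tx":6,"ty":0,"tz":0,"twist":0,"grip":0.6},{"tx":6,"ty":0,"tz":0,"twist":0,"grip":0.6}]'; python3 -m crank '[{"tx":3,"ty":0,"tz":1,"twist":0,"grip":0.6},{"tx":1,"ty":0,"tz":1.5,"twist":0,"grip":0.6},{"tx":0,"ty":0,"tz":0.5,"twist":0,"grip":0.6},{"tx":0,"ty":0,"tz":0,"twist":0,"grip":0.6}]'
python3 - <<'E'
from h import *
o,p=snap("wrist","w41.png"); print(o["time"],o["tool_pos"],o["ee_rot"]); print(proj(p,[.444,.405,.07],o))
E
```

```text
time: 63.58
tool_pos: [0.4475, 0.2982, 0.2831]
ee_rot: [-3.14, 0.001, 1.571]
wrist_force: [0.3, -1.6, 0.6]
width: 0.0565
time: 64.08
tool_pos: [0.4482, 0.335, 0.2536]
ee_rot: [-3.14, 0.001, 1.569]
wrist_force: [-0.1, -0.7, -0.2]
width: 0.0563
64.075 [0.44819556 0.33496459 0.25362812] [-3.14034815e+00  1.43140883e-03  1.56945386e+00]
[309.8566122  124.88195803]
```

View pics/w41.png

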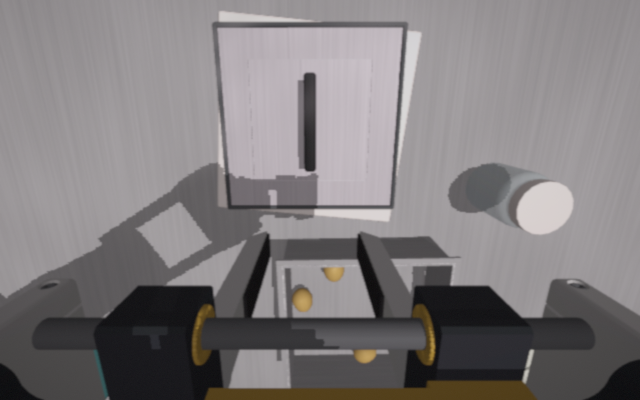

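The lid handle is still at (310,122), so it wasn't knocked. I'm descending to grip it.

```bash
python3 -m crank '[{"tx":2.5,"ty":-0.2,"tz":2,"twist":0,"grip":0.6},{"tx":2.5,"ty":-0.2,"tz":3,"twist":0,"grip":0.6},{"tx":2,"ty":0,"tz":3,"twist":0,"grip":0.6},{"tx":0,"ty":0,"tz":3,"twist":0,"grip":0.6},{"tx":0,"ty":0,"tz":3,"twist":0,"grip":0.6},{"tx":0,"ty":0,"tz":2.5,"twist":0,"grip":0.6},{"tx":0,"ty":0,"tz":2,"twist":0,"grip":0.6},{"tx":0,"ty":0,"tz":1,"twist":0,"grip":0.6},{"tx":0,"ty":0,"tz":0.4,"twist":0,"grip":0.6},{"tx":0,"ty":0,"tz":0,"twist":0,"grip":0.6}]'
```

```text
time: 65.38
tool_pos: [0.4448, 0.4065, 0.0562]
ee_rot: [3.141, -0.001, 1.571]
wrist_force: [-1.0, 0.1, 0.2]
width: 0.0564
```

```bash
python3 -m crank '[{"tx":-0.15,"ty":-0.08,"tz":0.15,"twist":0,"grip":0},{"tx":0,"ty":0,"tz":0,"twist":0,"grip":0},{"tx":0,"ty":0,"tz":0,"twist":0,"grip":0},{"tx":0,"ty":0,"tz":0,"twist":0,"grip":0},{"tx":0,"ty":0,"tz":0,"twist":0,"grip":0},{"tx":0,"ty":0,"tz":0,"twist":0,"grip":0},{"tx":0,"ty":0,"tz":0,"twist":0,"grip":0}]'
python3 - <<'E'
from h import *
o,p=snap("top"); im=p["frame"][:,:,::-1]
cv2.imwrite("pics/c42.png",cv2.resize(im[160:255,222:312],None,fx=6,fy=6,interpolation=cv2.INTER_CUBIC))
E
```

```text
time: 66.25
tool_pos: [0.4436, 0.405, 0.054]
ee_rot: [3.141, -0.0, 1.571]
wrist_force: [0.9, -0.1, 0.2]
width: 0.0138
```

View pics/c42.png

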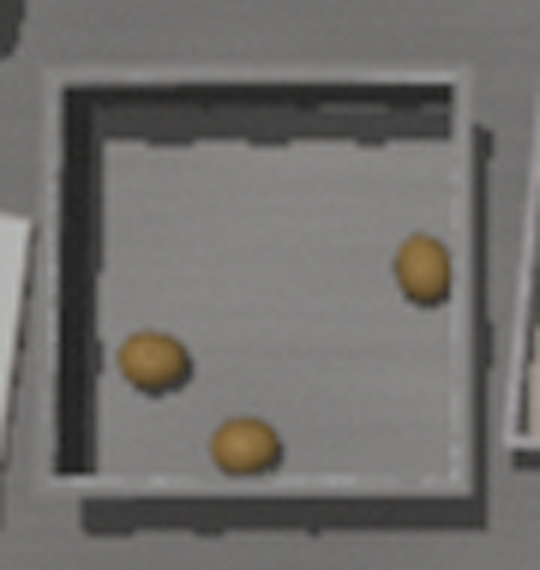

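```bash
python3 -m crank '[{"tx":0,"ty":0,"tz":-1,"twist":0,"grip":0},{"tx":0,"ty":0,"tz":-2.5,"twist":0,"grip":0},{"tx":0,"ty":0,"tz":-3,"twist":0,"grip":0},{"tx":0,"ty":0,"tz":-3,"twist":0,"grip":0},{"tx":-2,"ty":0.5,"tz":-2.5,"twist":0,"grip":0},{"tx":-4,"ty":1.1,"tz":-1,"twist":0,"grip":0},{"tx":-5,"ty":1.3,"tz":0,"twist":0,"grip":0},{"tx":-5,"ty":1.3,"tz":0,"twist":0,"grip":0},{"tx":-5,"ty":1.3,"tz":0,"twist":0,"grip":0},{"tx":-4,"ty":1.1,"tz":0,"twist":0,"grip":0},{"tx":-2.8,"ty":0.7,"tz":0,"twist":0,"grip":0},{"tx":0,"ty":0,"tz":0,"twist":0,"grip":0}]'
python3 -m crank '[{"tx":0,"ty":0,"tz":0,"twist":0,"grip":0}]'
```

```text
time: 67.8
tool_pos: [0.5162, 0.1249, 0.1832]
ee_rot: [-3.14, 0.001, 1.568]
wrist_force: [0.3, 1.6, -5.6]
width: 0.0139
time: 67.92
tool_pos: [0.516, 0.1274, 0.1835]
ee_rot: [-3.14, -0.001, 1.571]
wrist_force: [-0.1, -0.2, -4.9]
width: 0.0138
```

```bash
python3 -m crank '[{"tx":0,"ty":0.1,"tz":1,"twist":0,"grip":0},{"tx":0,"ty":0,"tz":1.5,"twist":0,"grip":0},{"tx":0,"ty":0,"tz":1,"twist":0,"grip":0},{"tx":0,"ty":0,"tz":0.8,"twist":0,"grip":0},{"tx":0,"ty":0,"tz":0.6,"twist":0,"grip":0},{"tx":0,"ty":0,"tz":0.5,"twist":0,"grip":0},{"tx":0,"ty":0,"tz":0.5,"twist":0,"grip":0},{"tx":0,"ty":0,"tz":0.3,"twist":0,"grip":0},{"tx":0,"ty":0,"tz":0.2,"twist":0,"grip":0},{"tx":0,"ty":0,"tz":0,"twist":0,"grip":0}]'
```

```text
time: 69.18
tool_pos: [0.5175, 0.1269, 0.1199]
ee_rot: [-3.141, 0.0, 1.571]
wrist_force: [0.6, 0.1, -4.4]
width: 0.0137
```

```bash
python3 -m crank '[{"tx":0,"ty":0,"tz":0.1,"twist":0,"grip":0},{"tx":0,"ty":0,"tz":0.1,"twist":0,"grip":0},{"tx":0,"ty":0,"tz":0.1,"twist":0,"grip":0},{"tx":0,"ty":0,"tz":0,"twist":0,"grip":0}]'
```

```text
time: 69.68
tool_pos: [0.5176, 0.127, 0.117]
ee_rot: [3.141, 0.0, 1.571]
wrist_force: [0.3, -0.3, -3.5]
width: 0.0138
```

```bash
python3 -m crank '[{"tx":0,"ty":0,"tz":0.1,"twist":0,"grip":0},{"tx":0,"ty":0,"tz":0,"twist":0,"grip":0}]'; python3 -m crank '[{"tx":0,"ty":0,"tz":0,"twist":0,"grip":0.3},{"tx":0,"ty":0,"tz":0,"twist":0,"grip":0.6},{"tx":0,"ty":0,"tz":0,"twist":0,"grip":0.6},{"tx":0,"ty":0,"tz":0,"twist":0,"grip":0.6},{"tx":0,"ty":0,"tz":0,"twist":0,"grip":0.6},{"tx":0,"ty":0,"tz":-1,"twist":0,"grip":0.6},{"tx":0,"ty":0,"tz":-3,"twist":0,"grip":0.6},{"tx":-1,"ty":0,"tz":-4,"twist":0,"grip":0.6},{"tx":-4,"ty":0,"tz":-4,"twist":0,"grip":0.6},{"tx":-2,"ty":0,"tz":-2,"twist":0,"grip":0.6},{"tx":0,"ty":0,"tz":0,"twist":0,"grip":0.6}]'
python3 - <<'E'
from h import *
o,p=snap("wrist","w43.png"); print(o["time"],o["tool_pos"],o["ee_rot"]); print(proj(p,[.517,.127,.133],o))
o,p=snap("scene","s43.png"); im=p["frame"][:,:,::-1]
cv2.imwrite("pics/c43.png",cv2.resize(im[130:345,130:430],None,fx=2.6,fy=2.6,interpolation=cv2.INTER_CUBIC))
E
```

```text
time: 69.92
tool_pos: [0.5176, 0.127, 0.117]
ee_rot: [3.141, 0.0, 1.571]
wrist_force: [-2.8, -0.8, 2.0]
width: 0.0138
time: 71.3
tool_pos: [0.5187, 0.0561, 0.2589]
ee_rot: [3.136, -0.0, 1.569]
wrist_force: [0.1, 0.5, 0.4]
width: 0.0563
71.3 [0.51865616 0.05607577 0.2589189 ] [ 3.13591443e+00 -3.14988635e-05  1.56886914e+00]
[310.86618407 126.10059676]
```

View pics/c43.png

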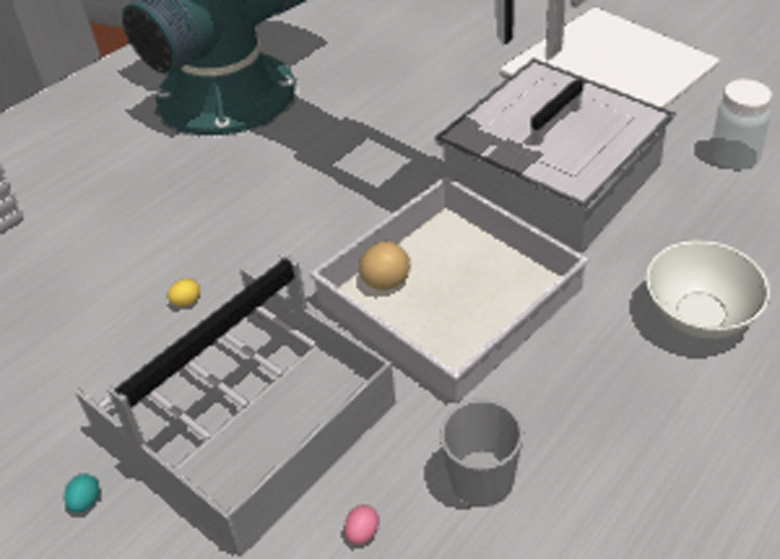

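View pics/w43.png

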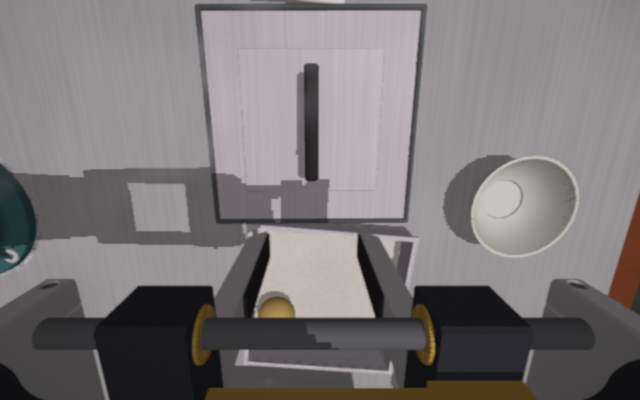

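```bash
python3 -m crank '[{"tx":0,"ty":-3,"tz":-2,"twist":0,"grip":0.6},{"tx":0,"ty":-5,"tz":-1,"twist":0,"grip":0.6},{"tx":-2,"ty":-5,"tz":0,"twist":0,"grip":0.6},{"tx":-2,"ty":-3,"tz":0,"twist":0,"grip":0.6},{"tx":0,"ty":0,"tz":0,"twist":0,"grip":0.6},{"tx":0,"ty":0,"tz":0,"twist":0,"grip":0.6},{"tx":0,"ty":0,"tz":0,"twist":0,"grip":0.6},{"tx":0,"ty":0,"tz":0,"twist":0,"grip":0.6}]'
python3 - <<'E'
from h import *
o,p=snap("top","t44.png"); print(o["time"],o["tool_pos"]); print(bar(p,(240,190,290,215),.133))
print(bar(p,(385,222,475,240),.142,40))
for u in [(354,226)]: print("large",onz(p,u,.035))
o,s=snap("scene","s44.png")
E
```

```text
time: 72.4
tool_pos: [0.358, 0.0173, 0.2854]
ee_rot: [-3.14, -0.0, 1.572]
wrist_force: [0.3, -0.1, 0.4]
width: 0.0562
72.4 [0.35804047 0.01729338 0.28543942]
(150, array([0.51500062, 0.12732957]), array([0.51532582, 0.12796653]), ((515.1101684570312, 127.32958984375), (12.319873809814453, 104.34599304199219), 0.6862104535102844), np.float64(-91.11505722559775))
(310, array([ 0.43634765, -0.3944321 ]), array([ 0.44491893, -0.40725969]), ((435.4766845703125, -394.57427978515625), (36.14765930175781, 208.702392578125), 0.6768726706504822), np.float64(-92.69076111024688))
large [ 0.4587192  -0.16106132  0.035     ]
```

View pics/t44.png

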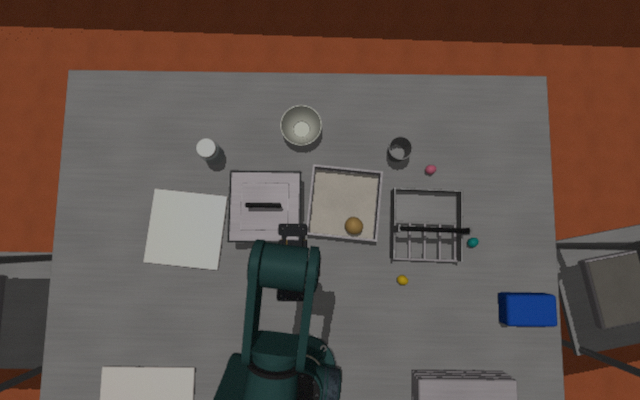

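View pics/s44.png

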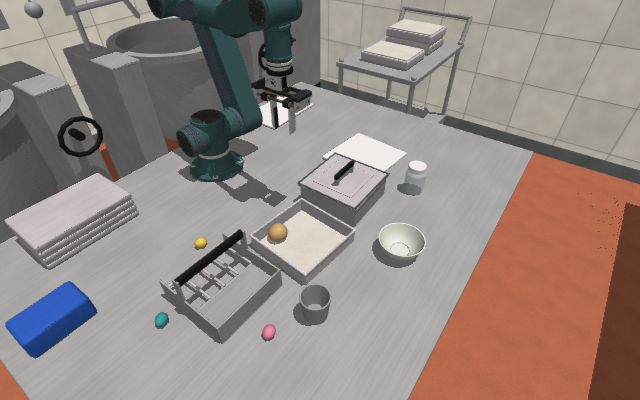

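The lid handle measures (0.515, 0.127), the same as at the start. The riddle stands upright and empty, the large potato is in the tray, and the cup, jar and bowl haven't moved. Handing in.

Run:
```python
from h import *
print(ticket.close_job())
```

```text
the job is handed in; nothing more can be done
None
```

I handed the job in at about 72 s. The system gave no verdict, but every final check from the pictures agreed with the task.

**What I did**
- I laid the cover flat on the board, then shook the three small potatoes through the bars into the pan.
- I got the one large potato into the tray with a short up-and-back toss over the riddle's front bar. The moves cannot tilt the tool, so a true 50° tip was not possible. The first toss fell back into the riddle and the second landed in the tray.
- I stood the empty riddle back in its starting place and put the cover back on the pan.

**Last checks**
- **Cover:** the handle is at about (0.515, 0.127), the same as at the start within 1 mm and 0.2°. The tool stopped at the starting height, and the cover looks level.
- **Riddle:** it stands empty and looks upright. I judged that by eye and did not measure its angle.
- **Potatoes:** the large one is inside the tray, near (0.459, −0.161). I last saw the three small ones in the pan just before the cover went back on.
- **Cup, jar, bowl and the coloured look-alikes:** all look unmoved in the pictures.

**What went less smoothly**
- Several shaking strokes bounced back off the ridge before the potatoes crossed it.
- The riddle slipped slightly in the grip, touched down on one edge and settled flat when released.
- The knock to the cover did not show up in any of my checks.

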